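# Vacuum leak check of a pressure gauge with a hand-cranked screw pump

### The arm

A 6-joint arm with a two-finger parallel gripper is mounted at the origin on the work surface. World frame = base frame: x ahead of the robot, y to its left, z up, the work surface at z = 0. Lengths are in m, angles in degrees, forces in N, time in s.
With the tool pointing down it reaches from about 0.4 to 0.825 m from the base axis. Payload 7 kg.
Tool frame: the origin (TCP) lies on the centre line of the jaws, within the pads' length; the fingertips stand r.nose_length ahead of it and the grasp point (between the pads) lies 2 mm behind it (r.nose_length is the distance from the TCP to the fingertips, in m); z points along the fingers, y is the direction in which the jaws open and shut (so a half turn about z gives the same grasp; the last joint's range is limited). The gripper opens to 88 mm and grips with 3 to 60 N. Pads are 19 mm wide; open, the fingers measure 130 mm over their backs; the gripper's body (78 mm by 193 mm) begins 47 mm behind the grasp point.
Start: joints at [-57.748, 20.546, 0.682, 0, -70.136, -16.507], TCP at [0.183, -0.65, 0.244] pointing down, gripper open.
Joint ranges: [-176.03, 176.03], [-82.01, 121.73], [-58.28, 71.71], [-173.87, 95.51], [-174.79, -0.11], [-173.66, 173.66]. Speed limits (degrees/s): [136.94, 136.94, 172.46, 180, 180, 180].

### API

Orientations are given as [roll, pitch, yaw] about the fixed x, y, z axes, in that order (R = Rz(yaw) Ry(pitch) Rx(roll)).
In Python, from plant import r gives the robot as it stands.
- The arm moves only by the tool apply_moves, never from a script. Its argument "targets" is a list of rows, each a list of 3 entries, a list of its own where there are three numbers: the shift along the tool's x, y, z scaled (see below), then the turn, a rotation vector about the tool's x, y, z scaled (see below), then the finger opening in mm, from 0 to 87.6. A call has 1 to 5 rows; each row shifts and turns the pose as measured when the row begins, along the tool's axes as they then stand; what a row does not reach is not made up. The controller multiplies each number of a shift by 0.04 m and each number of a turn by 8 degrees. A row lasts 1/10 s, in which the tool goes at most 50 mm and 8.59 degrees, less where a joint would pass 70% of its speed; a pose out of reach is approached as far as the arm can. A call with a number of a shift or a turn outside -1 to 1 is refused whole. A call with a gripper value outside its range is refused whole. The fingers move at their own pace and stop on an object; "squeeze" is the grip in N (left out, the last holds). Time passes only in rows, so rows that do not move let the fingers close. It gives the time, the measured TCP pose, the force and the opening at its end, in the units of the state.
- r.get_state(): the state, without advancing time (a new reading comes with each control period).
- r.capture(name): name is "scene" or "top" or "wrist"; returns a dict with "img" (384x512x3 uint8, blue, green, red), "z_map" (384x512 float32, m along the optical axis (not along the pixel's ray), 0 where there is no reading), "fx", "fy", "cx", "cy" (pixels), "camera_from_world" (4x4, takes a point from world to camera coordinates); the wrist camera has in their place "mount" (4x4, takes a point from camera to tool coordinates, whose origin is the TCP and whose axes are the flange's). Camera axes: x right, y up, looking along -z (the intrinsics and any distortion apply to the point x, -y, -z); pixel columns grow to the right and rows downward; lengths in m; the calibration is good to about 2 mm. A picture is of the moment at which its call begins: read the wrist's pose just before it.
- r.close_job(): hands the job in, once; it reports no verdict.
The state is a dict: "time_s": time; "joints": joint angles; "qd": joint speeds; "joint_torque": joint torques, N m; "tcp_pos": TCP position; "eef_rot": TCP orientation; "contact_force": force on the tool from outside, world axes, zero at the start; "moment": the same for the moment, N m; "gripper_width": finger opening in m.
Only numpy, scipy, OpenCV 4.12 (cv2) and the standard library are available. Lean on these libraries where they do the work, as an engineer would, in place of code of your own. Each camera call takes 0.05 s, during which the arm holds its last target.

### The job

Get the chrome pressure gauge ready for its vacuum leak check: lay it gently, flat and face up, on the floor of the steel test chamber, below the red fill line, then put the pale blue lid on so that it sits fully down all round the rim. Next shut the yellow vent cock fully (lever across its pipe), and then wind the pump crank clockwise, seen from above, exactly three full turns from where you find its handle, and let go of it there. Drop neither gauge nor lid, and leave the other parts on the bench where they are.

Things in the scene. Friction and masses are not known exactly. Their poses are not given: they have to be found in the camera images.
- stand: Vacuum leak-test stand, bolted down: aluminium plate 190 x 410 x 12 mm with a steel chamber at one end, a grey screw pump at the other, a copper pipe between. Origin: centre of the plate's underside, on the bench. x points away from the robot, y along the plate from pump to chamber, z up; yaw up to 0.2 rad. Axes at: chamber (0, 115) mm, pump (0, -115) mm, vent cock (-108, 115) mm.
- chamber_floor (a point): Centre of the inner floor of the round steel chamber, 20 mm above the bench. Chamber: inside diameter 140 mm, wall 6 mm, inside depth 52 mm. A red fill line runs round the inside 40 mm above the floor; the lid's spigot comes down to 43 mm above the floor.
- chamber_rim (a point): Centre of the chamber's mouth, level with its rim, 72 mm above the bench. Axes as the stand.
- gauge: Chrome gauge with white dial, lying on its back, dial up, loose, 0.16 kg. Round case 50 mm in diameter, 27 mm thick; a 14 mm square brass stem with a 12 mm thread sticks out along -x, to 57 mm from the case's centre, at 13.5 mm height. Origin: centre of the case's underside; z points out of the dial (up), x away from the stem.
- lid: Pale blue round lid, loose, 0.32 kg: flange 158 mm in diameter, 12 mm thick; under it a tapered spigot 9 mm deep (diameter 135 mm at the flange, 124 mm below) that enters the chamber with 2.5 mm play all round; on top an aluminium knob 30 mm in diameter, 36 mm tall. Starts standing on its spigot. Origin: centre of the spigot's underside; z up. Flange top at 21 mm, knob top at 57 mm. Any yaw will do.
- lid_seat (a point): On the lid's axis, level with the underside of the flange (9 mm above lid's origin). It coincides with chamber_rim when the lid is seated.
- lid_knob (a point): Inside the lid's aluminium knob, on its axis, 24 mm above the flange's top and 12 mm below the knob's top: where to grip.
- vent (a joint): Angle of the vent cock's lever, rad: 0 = open, in line with its pipe, pointing along the stand's -x (to the robot); 1.571 = fully shut, at its stop, pointing along the stand's +y (away from the pump). Vertical axis, turns clockwise from above to shut; friction 0.15 N m, stays where it is left. Starts at 0 to 0.25.
- vent_axis (a point): On the vent cock's vertical axis, at the middle height of the lever, 55 mm above the bench; 108 mm from the chamber's axis. Axes as the stand.
- vent_lever (a point): On the moving lever, 52 mm from its axis, in the middle of the yellow sleeve (55 mm long, 16 mm wide, 14 mm high, from 21 to 76 mm from the axis, midheight 55 mm above the bench, free underneath).
- crank (a joint): Total angle of the pump's crank, rad, growing without end when wound clockwise from above (6.283 a turn); at 0 the handle points along the stand's -x. It starts anywhere from -2.5 to 2.5. No end stop within the work. Friction about 0.25 N m (3.6 N at the handle), no spring: stays where it is left.
- crank_axis (a point): On the vertical axis of the crank, at the middle height of the crank arm, 120 mm above the bench. The flat arm is 10 mm thick. Axes as the stand.
- crank_handle (a point): On the axis of the upright blue crank handle, at mid-height, 70 mm out from the crank's axis, 157 mm above the bench; moves with the crank. The handle is 26 mm in diameter and 60 mm tall, from 127 to 187 mm above the bench; its sleeve spins freely about its own upright axis, so a gripper may hold it and go round without turning.
- valve_stem: Bystander: brass valve stem, 110 mm long, lying on the bench. Origin under its middle, x along it. Leave it alone.
- pin_ring: Bystander: red plastic safety pin ring, 64 mm across, with a steel pin to 88 mm from the ring's centre along x, lying flat. Origin under the ring's centre. Leave it alone.
- tube_cap: Bystander: white nylon dip tube cap, 62 mm in diameter and 40 mm tall, standing on the bench. Origin under its centre. Leave it alone.
Things that resemble listed ones, but are neither listed nor needed, are in the scene too. Leave any brown look-alike of the gauge alone. Several things look just like the lid: the one meant starts farthest from the robot's base.

How it is judged:
By the outcome, as a careful person would: the job done as asked, in the order asked, and still so for the second after the job is handed in, with the robot touching nothing.
It also fails if it takes over 72 s, if anything falls off the work surface, if the arm or the gripper's body presses on something with over 40 N, if the wrist force passes 120 N, or if a joint passes its speed limit or range.

## Working session

There is one attempt and no reset: what is moved stays moved. The work goes in short steps, Python scripts to look and compute and a tool call to move; the robot and the scene stay as the last step left them, time stands still between calls to the robot, and variables do not carry over. Pictures are saved under pics/ and viewed, and the job is handed in when it is done.

Besides the shell and the picture viewer there is one more tool, called after "Call:" as name(argument=value, ...), one argument or row to a line, values as JSON. apply_moves: Moves the arm, as the interface text tells. Its arguments: {"type":"object","properties":{"targets":{"type":"array","items":{"type":"array"}},"squeeze":{"type":"number"}},"required":["targets"]}

```bash
ls; mkdir -p pics; python3 - <<'E'
from plant import r
import cv2,numpy as np
print(r.get_state(), r.nose_length)
for n in ["scene","top","wrist"]:
    c=r.capture(n); cv2.imwrite(f"pics/a_{n}.png",c["img"])
    np.savez(f"a_{n}.npz",**c)
    print(n,{k:np.round(v,4).tolist() for k,v in c.items() if k not in("img","z_map")}, (c["z_map"]>0).mean())
E
```

```text
pics
{'time_s': 0.0, 'joints': array([-5.77483725e+01,  2.05918850e+01,  6.34567857e-01, -1.98534638e-02,
       -7.01362860e+01, -1.65086916e+01]), 'qd': array([-0.04536698,  0.07232146, -0.03113971, -0.00737833, -0.01428767,
        0.01199057]), 'joint_torque': array([ 4.02796422e-04, -5.82722926e+01,  2.93061876e+01,  6.99726239e+00,
        7.05403945e-03, -1.89267398e-04]), 'tcp_pos': array([ 0.18301464, -0.6492412 ,  0.24262446]), 'eef_rot': array([ 1.79904952e+02, -8.70671169e-03, -1.64263818e+02]), 'contact_force': array([ 0.20135914, -1.42671223,  0.48546538]), 'moment': array([ 0.00204146, -0.02907472,  0.04060221]), 'gripper_width': 0.0877554191110919} 0.017
scene {'fx': 372.7543, 'fy': 372.7543, 'cx': 252.0868, 'cy': 195.4567, 'camera_from_world': [[-0.1602, 0.9869, -0.0181, 0.1132], [-0.5523, -0.0744, 0.8303, 0.1337], [0.8181, 0.143, 0.557, -1.5677], [0.0, 0.0, 0.0, 1.0]]} 0.9958394368489584
top {'fx': 467.8786, 'fy': 467.8786, 'cx': 253.0191, 'cy': 193.1909, 'camera_from_world': [[-0.0448, -0.999, -0.004, -0.0359], [0.9736, -0.0445, 0.2238, -0.4818], [-0.2237, 0.0061, 0.9746, -1.6192], [0.0, 0.0, 0.0, 1.0]]} 0.9958699544270834
wrist {'fx': 276.6297, 'fy': 276.6297, 'cx': 261.4357, 'cy': 191.7779, 'mount': [[0.0004, 0.9628, 0.2702, 0.0715], [1.0, -0.0002, -0.0006, -0.0006], [-0.0005, 0.2702, -0.9628, -0.1412], [0.0, 0.0, 0.0, 1.0]]} 0.99444580078125
```

View pics/a_scene.png

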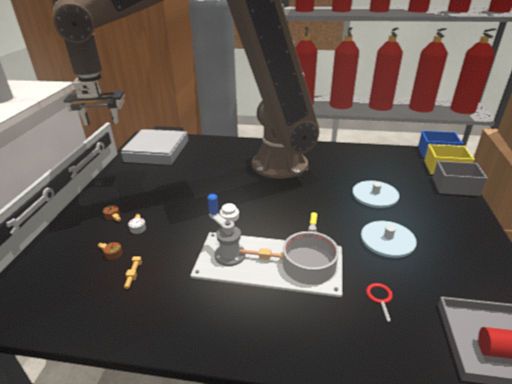

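View pics/a_top.png

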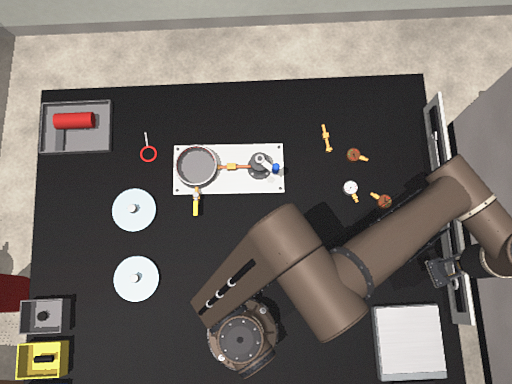

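```bash
cat > h.py <<'E'
import numpy as np, cv2
from scipy.spatial.transform import Rotation as R
def Twc(c,st=None):
    if "camera_from_world" in c: return np.linalg.inv(c["camera_from_world"])
    T=np.eye(4);T[:3,:3]=R.from_euler('xyz',st["eef_rot"],degrees=True).as_matrix();T[:3,3]=st["tcp_pos"]
    return T@c["mount"]
def ray(c,u,v,st=None):
    T=Twc(c,st);u=np.asarray(u,float);v=np.asarray(v,float)
    d=np.stack([(u-c["cx"])/c["fx"],-(v-c["cy"])/c["fy"],-np.ones_like(u)],-1)
    return T[:3,3],d@T[:3,:3].T
def plane(c,u,v,z,st=None):
    o,d=ray(c,u,v,st); return o+d*((z-o[2])/d[...,2])[...,None]
def cloud(c,st=None):
    v,u=np.mgrid[0:384,0:512]; o,d=ray(c,u,v,st); return o+d*c["z_map"][...,None]
def proj(c,P,st=None):
    p=np.linalg.inv(Twc(c,st))@np.append(P,1); return np.array([c["cx"]+c["fx"]*p[0]/-p[2],c["cy"]-c["fy"]*p[1]/-p[2]])
def cen(m,minA=20):
    n,l,s,ce=cv2.connectedComponentsWithStats(m.astype(np.uint8))
    return [(s[i,4],ce[i].round(1).tolist(),s[i,:4].tolist(),l==i) for i in range(1,n) if s[i,4]>=minA]
def load(n): return {k:v for k,v in np.load(n).items()}
E
python3 - <<'E'
from h import *
for n in ["top","scene"]:
    c=load(f"a_{n}.npz");P=cloud(c);im=c["img"];hsv=cv2.cvtColor(im,cv2.COLOR_BGR2HSV)
    H,S,V=hsv[...,0],hsv[...,1],hsv[...,2]
    ok=(np.abs(P[...,0])<1.2)&(np.abs(P[...,1])<1)&(P[...,2]>-.02)&(P[...,2]<.4)
    masks=dict(white=(V>150)&(S<60)&ok,yel=(H>22)&(H<33)&(S>150)&(V>110)&ok,blue=(H>100)&(H<130)&(S>150)&ok,brass=(H>8)&(H<22)&(S>120)&(V>120)&ok)
    for k,m in masks.items():
        for A,ce,bb,mm in cen(m,25):
            print(n,k,A,ce,bb,"med",np.median(P[mm],0).round(3),"zrange",np.percentile(P[mm][:,2],[5,95]).round(3))
    x0,y0,w,h=(120,110,290,120) if n=="top" else (80,170,350,160)
    cv2.imwrite(f"pics/b_{n}.png",cv2.resize(im[y0:y0+h,x0:x0+w],None,fx=2.28 if n=="scene" else 2.7,fy=2.28 if n=="scene" else 2.7,interpolation=cv2.INTER_CUBIC))
E
```

```text
top white 276 [443.9, 125.4] [438, 92, 13, 68] med [ 0.671 -0.732  0.147] zrange [0.14  0.153]
top white 1733 [80.2, 129.7] [42, 104, 67, 49] med [0.755 0.579 0.003] zrange [-0.004  0.01 ]
top white 29 [145.8, 138.6] [144, 132, 4, 14] med [0.724 0.339 0.002] zrange [-0.005  0.012]
top white 28 [436.0, 147.5] [435, 141, 3, 14] med [ 0.604 -0.711  0.107] zrange [0.101 0.112]
top white 4449 [227.6, 169.1] [173, 143, 112, 58] med [0.578 0.035 0.012] zrange [0.003 0.072]
top white 143 [350.2, 187.1] [344, 181, 14, 13] med [ 0.493 -0.414  0.025] zrange [0.018 0.031]
top white 1466 [133.4, 209.5] [112, 188, 44, 44] med [0.446 0.377 0.02 ] zrange [0.012 0.028]
top white 90 [460.3, 235.1] [457, 221, 7, 29] med [ 0.286 -0.734  0.148] zrange [0.143 0.152]
top white 1636 [135.7, 278.4] [113, 256, 46, 46] med [0.2   0.366 0.02 ] zrange [0.012 0.03 ]
top white 230 [469.5, 299.5] [464, 273, 12, 53] med [ 0.078 -0.733  0.148] zrange [0.142 0.154]
top white 546 [49.4, 312.8] [35, 299, 27, 29] med [0.101 0.666 0.004] zrange [-0.003  0.071]
top white 4717 [410.1, 342.7] [374, 305, 73, 76] med [-0.054 -
[... 2011 characters left out ...]
0.057] zrange [0.023 0.076]
scene blue 49 [212.1, 196.6] [208, 194, 9, 6] med [ 0.546 -0.136  0.186] zrange [0.002 0.188]
scene brass 34 [306.3, 37.5] [303, 34, 8, 7] med [-1.033  0.054  0.298] zrange [0.285 0.314]
scene brass 25 [391.7, 39.0] [389, 36, 6, 6] med [-1.033  0.545  0.296] zrange [0.286 0.311]
scene brass 137 [185.0, 89.2] [177, 77, 17, 24] med [-0.888 -0.697  0.004] zrange [-0.017  0.026]
scene brass 116 [112.7, 212.3] [103, 206, 18, 15] med [ 0.45  -0.518  0.025] zrange [0.01  0.029]
scene brass 153 [109.1, 247.1] [98, 243, 23, 11] med [ 0.615 -0.443  0.026] zrange [0.001 0.029]
scene brass 256 [132.1, 270.7] [124, 256, 18, 32] med [ 0.697 -0.341  0.016] zrange [-0.001  0.023]
```

View pics/b_top.png

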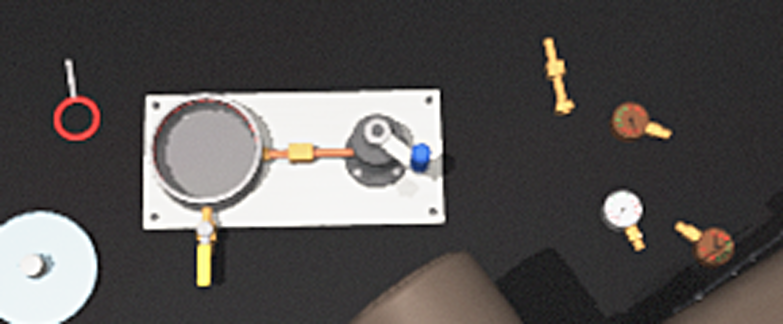

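View pics/b_scene.png

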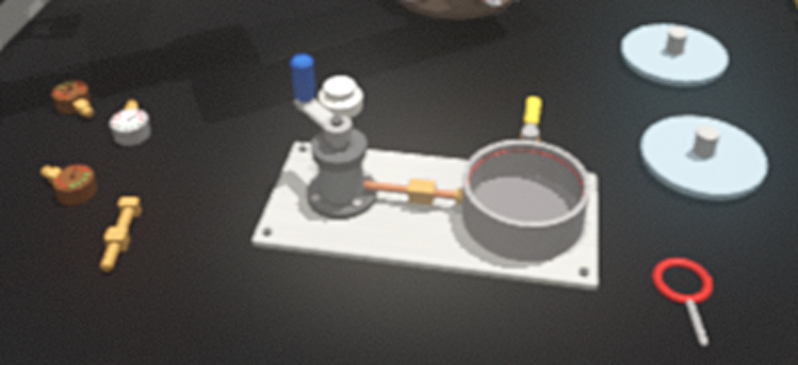

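View pics/a_wrist.png

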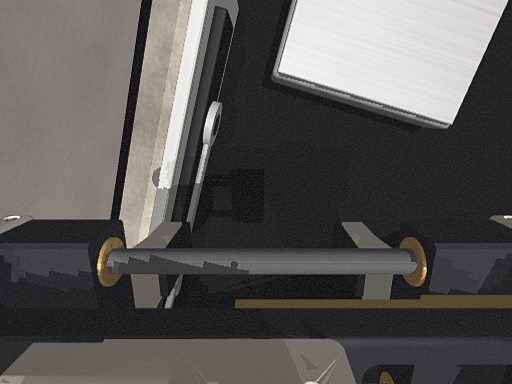

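```bash
python3 - <<'E'
from h import *
for n in ["top","scene"]:
    c=load(f"a_{n}.npz");P=cloud(c);im=c["img"];hsv=cv2.cvtColor(im,cv2.COLOR_BGR2HSV)
    H,S,V=hsv[...,0],hsv[...,1],hsv[...,2]
    # lid: points with z .015-.028
    for (u,v) in ([(133,209),(135,278)] if n=="top" else [(388,238),(375,193)]):
        x=np.zeros((384,512),bool);x[v-32:v+32,u-34:u+34]=True
        m=x&(V>110)
        comp=max(cen(m),key=lambda a:a[0]);cc=cv2.findContours(comp[3].astype(np.uint8),0,1)[0][0][:,0]
        # flange outline on z=.021 -> circle fit
        Q=plane(c,cc[:,0],cc[:,1],0.021)[:,:2]
        (cx,cy),rad=cv2.minEnclosingCircle(Q.astype(np.float32)*1000)
        A=np.c_[2*Q,np.ones(len(Q))];s=np.linalg.lstsq(A,(Q**2).sum(1),rcond=None)[0]
        print(n,"lid",comp[1],"enc",round(cx,1),round(cy,1),round(rad,1),"fit",s[:2].round(4),np.sqrt(s[2]+s[0]**2+s[1]**2).round(4),"dist",np.hypot(*s[:2]).round(3))
    # knob pts
    for lo,hi in [(.04,.065)]:
        m=(P[...,2]>lo)&(P[...,2]<hi)&(P[...,1]>.3)&(P[...,1]<.45)&(P[...,0]>.1)&(P[...,0]<.55)
        for a in cen(m,8): print(n,"knob",a[0],a[1],P[a[3]].mean(0).round(4))
    # gauge
    m=(V>130)&(S<70)&(np.hypot(P[...,0]-.49,P[...,1]+.414)<.04)
    a=max(cen(m,8),key=lambda a:a[0]);cc=cv2.findContours(a[3].astype(np.uint8),0,1)[0][0][:,0]
    Q=plane(c,cc[:,0],cc[:,1],0.027)[:,:2];print(n,"gauge",a[:3],cv2.minEnclosingCircle(Q.astype(np.float32)*1000),plane(c,*np.array(a[1]),0.027))
    m=(H>8)&(H<30)&(S>90)&(V>60)&(np.hypot(P[...,0]-.49,P[...,1]+.414)<.075)
    for a in cen(m,6): print(n,"stem",a[:3],plane(c,*np.array(a[1]),0.02).round(4))
    # plate
    m=(P[...,2]<.03)&(V>150)&(S<60)&(np.hypot(P[...,0]-.58,P[...,1]-.03)<.26)
    a=max(cen(m,8),key=lambda a:a[0]); 
    Q=plane(c,*[np.where(a[3])[i] for i in (1,0)],0.012)[:,:2]
    rr=cv2.minAreaRect(Q.astype(np.float32)*1000);print(n,"plate",rr)
    # handle
    m=(H>100)&(H<130)&(S>120)&(P[...,2]>.11)&(P[...,2]<.2)&(abs(P[...,0]-.54)<.1)&(abs(P[...,1]+.13)<.1)
    for a in cen(m,4): print(n,"handle",a[:3],P[a[3]].max(0).round(4),np.median(P[a[3]],0).round(4))
    # lever
    m=(H>20)&(H<35)&(S>120)&(V>80)&(np.hypot(P[...,0]-.43,P[...,1]-.13)<.12)
    for a in cen(m,8):
        v,u=np.where(a[3]);Q=plane(c,u,v,.062)[:,:2];print(n,"lever",a[:3],Q.mean(0).round(4),cv2.minAreaRect(Q.astype(np.float32)*1000))
    # rim
    m=(P[...,2]>.064)&(P[...,2]<.08)&(np.hypot(P[...,0]-.58,P[...,1]-.15)<.11)
    Q=P[m][:,:2];print(n,"rim",m.sum(),cv2.minEnclosingCircle(Q.astype(np.float32)*1000))
E
```

```text
top lid [133.4, 209.5] enc 447.2 378.2 80.5 fit [0.4474 0.378 ] 0.0788 dist 0.586
top lid [135.6, 278.4] enc 200.5 367.4 80.6 fit [0.2007 0.3671] 0.0787 dist 0.418
top knob 60 [131.8, 208.0] [0.4452 0.3752 0.0543]
top knob 65 [134.0, 278.2] [0.1989 0.3644 0.0546]
top gauge (np.int32(145), [350.2, 187.0], [344, 181, 14, 13]) ((492.79119873046875, -412.631103515625), 25.43184471130371) [ 0.49292031 -0.41281915  0.027     ]
top stem (np.int32(46), [354.6, 197.5], [351, 193, 8, 10]) [ 0.4546 -0.4268  0.02  ]
top plate ((587.4727172851562, -18.296875), (312.6427917480469, 191.5618896484375), 88.56000518798828)
top handle (np.int32(54), [275.2, 167.9], [272, 163, 7, 10]) [ 0.5474 -0.1251  0.1927] [ 0.5336 -0.1345  0.1831]
top lever (np.int32(36), [195.0, 208.0], [193, 201, 5, 15]) [0.4337 0.1498] ((433.7111511230469, 149.78565979003906), (14.19860553741455, 50.85226058959961), 88.97029113769531)
top rim 229 ((576.8001708984375, 145.22393798828125), 89.7273178100586)
scene lid [388.4, 238.2] enc 452.8 376.7 86.9 fit [0.4521 0.3769] 0.083 dist 0.589
scene lid [375.5, 193.3] enc 206.7 368.4 8
[... 176 characters left out ...]
6.5, 222.8], [129, 218, 16, 10]) ((497.2767639160156, -411.152099609375), 26.548276901245117) [ 0.49810713 -0.41168398  0.027     ]
scene stem (np.int32(16), [137.1, 215.7], [134, 214, 7, 4]) [ 0.4529 -0.4308  0.02  ]
scene plate ((592.6707763671875, 29.188949584960938), (410.655029296875, 195.84030151367188), 88.62117767333984)
scene handle (np.int32(156), [212.8, 203.1], [208, 194, 10, 20]) [ 0.5569 -0.1226  0.1889] [ 0.5513 -0.1335  0.1683]
scene lever (np.int32(88), [313.2, 217.6], [309, 212, 9, 12]) [0.4392 0.1491] ((438.5255126953125, 149.21307373046875), (22.51378059387207, 59.1750373840332), 87.10540771484375)
scene rim 459 ((595.9764404296875, 146.54518127441406), 77.44170379638672)
```

Call:
apply_moves(
  targets=[
    [[-0.9,0.35,0],[0,0,0],87],
    [[-0.9,0.35,0],[0,0,0],87],
    [[-0.9,0.35,0],[0,0,-0.25],87],
    [[-0.9,0.35,0],[0,0,-0.25],87],
    [[-0.9,0.35,0],[0,0,0],87],
  ],
  squeeze=15,
)

```text
time_s: 0.65
tcp_pos: [0.3351, -0.5285, 0.2399]
eef_rot: [179.7, -0.1, -160.6]
contact_force: [1.0, -0.1, -0.5]
gripper_width: 0.0869
```

```bash
cat >> h.py <<'E'
def delta(st,pos,yaw=None):
    """remaining shift in tool units(0.04) and turn units(8deg) to reach pos with tool straight down at yaw"""
    M=R.from_euler('xyz',st["eef_rot"],degrees=True)
    d=M.inv().apply(np.array(pos)-st["tcp_pos"])/0.04
    w=np.zeros(3)
    if yaw is not None:
        w=(M.inv()*R.from_euler('xyz',[180,0,yaw],degrees=True)).as_rotvec(degrees=True)/8
    return d.round(2),w.round(2)
def show(st):
    print("t",round(st["time_s"],2),"p",st["tcp_pos"].round(4),"rpy",st["eef_rot"].round(2),"F",st["contact_force"].round(1),"w",round(st["gripper_width"]*1e3,1),"q",st["joints"].round(0))
E
python3 - <<'E'
from h import *; from plant import r
st=r.get_state();show(st);print(delta(st,[.49,-.413,.2],-160))
E
```

```text
t 0.65 p [ 0.3351 -0.5285  0.2399] rpy [ 1.7969e+02 -1.1000e-01 -1.6057e+02] F [ 1.  -0.1 -0.5] w 86.9 q [-40.  16.  -6.  -0. -68. -31.]
(array([-4.61,  1.43,  1.  ]), array([ 0.04, -0.01, -0.07]))
```

Call:
apply_moves(
  targets=[
    [[-0.9,0.28,0],[0,0,0],87],
    [[-0.9,0.28,0],[0,0,0],87],
    [[-0.9,0.28,0],[0,0,0],87],
    [[-0.9,0.28,0],[0,0,0],87],
    [[-0.9,0.28,0],[0,0,0],87],
  ],
)

```text
time_s: 1.15
tcp_pos: [0.4912, -0.4093, 0.2391]
eef_rot: [179.6, -0.1, -160.6]
contact_force: [0.0, -0.1, 0.4]
gripper_width: 0.0873
```

```bash
cat >> h.py <<'E'
def snap(r,n,tag):
    st=r.get_state();c=r.capture(n);cv2.imwrite(f"pics/{tag}.png",c["img"]);np.savez(f"{tag}.npz",**c,eef_rot=st["eef_rot"],tcp_pos=st["tcp_pos"]);return c,st
E
python3 - <<'E'
from h import *; from plant import r
c,st=snap(r,"wrist","w1");show(st)
print(proj(c,[.493,-.413,.027],st))
E
```

```text
t 1.15 p [ 0.4912 -0.4093  0.2391] rpy [ 1.7960e+02 -1.4000e-01 -1.6056e+02] F [ 0.  -0.1  0.4] w 87.3 q [-22.  18.  -4.  -0. -69. -48.]
[257.56693422 172.02109609]
```

View pics/w1.png

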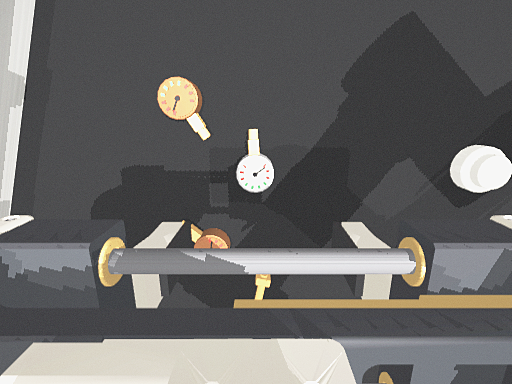

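```bash
python3 - <<'E'
from h import *
c=load("w1.npz");st=c;im=c["img"];cv2.imwrite("pics/w1c.png",cv2.resize(im[70:260,150:310],None,fx=3,fy=3,interpolation=cv2.INTER_CUBIC))
hsv=cv2.cvtColor(im,cv2.COLOR_BGR2HSV);H,S,V=[hsv[...,i] for i in range(3)]
x=np.zeros(V.shape,bool);x[120:200,225:285]=True
a=max(cen(x&(V>150)),key=lambda a:a[0])
cc=cv2.findContours(a[3].astype(np.uint8),0,1)[0][0][:,0];print(a[:3])
case=cc[cc[:,1]>158];Q=plane(c,case[:,0],case[:,1],.027,st)[:,:2]
A=np.c_[2*Q,np.ones(len(Q))];s=np.linalg.lstsq(A,(Q**2).sum(1),rcond=None)[0];print("case",s[:2],np.sqrt(s[2]+s[0]**2+s[1]**2))
v,u=np.where(a[3]&(np.mgrid[0:384,0:512][0]<148));print("stemtop",u.mean(),v.mean())
p=plane(c,u,v,.0205,st)[:,:2];print(p.mean(0));d=s[:2]-p.mean(0);print("yaw",np.degrees(np.arctan2(d[1],d[0])), "far",np.hypot(*(p-s[:2]).T).max())
E
```

```text
(np.int32(1410), [254.5, 166.6], [236, 129, 38, 63])
case [ 0.49578022 -0.41581061] 0.024296766550933057
stemtop 252.9278350515464 138.35051546391753
[ 0.45479601 -0.43267561]
yaw 22.367154836304984 far 0.05645481132556442
```

View pics/w1c.png

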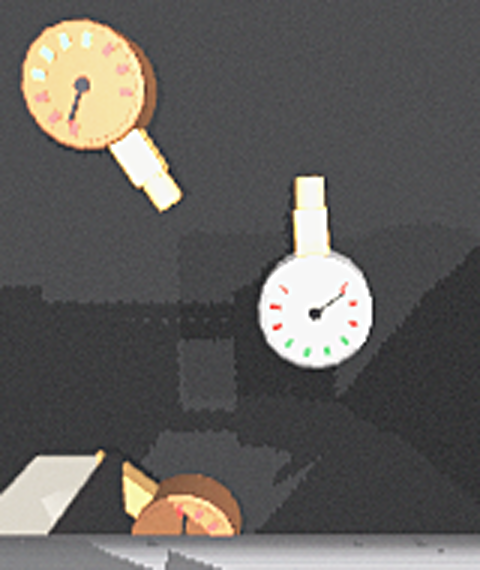

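Call:
apply_moves(
  targets=[
    [[-0.04,-0.17,0.9],[0.05,0,-0.15],87],
    [[0,0,0.9],[0,0,0],87],
    [[0,0,0.9],[0,0,0],87],
    [[0,0,0.9],[0,0,0],87],
    [[0,0,0.9],[0,0,0],87],
  ],
)

```text
time_s: 1.7
tcp_pos: [0.5063, -0.412, 0.0591]
eef_rot: [-179.4, 0.4, -158.8]
contact_force: [0.0, -1.4, -0.6]
gripper_width: 0.0869
```

```bash
python3 - <<'E'
from h import *; from plant import r
c,st=snap(r,"wrist","w2");show(st);print(delta(st,[.495,-.415,.021],-159))
E
```

```text
t 1.7 p [ 0.5063 -0.412   0.0591] rpy [-179.42    0.4  -158.78] F [ 0.  -1.4 -0.6] w 86.9 q [-22.  27. -15.   0. -47. -47.]
(array([0.3 , 0.04, 0.95]), array([-0.07,  0.05,  0.03]))
```

View pics/w2.png

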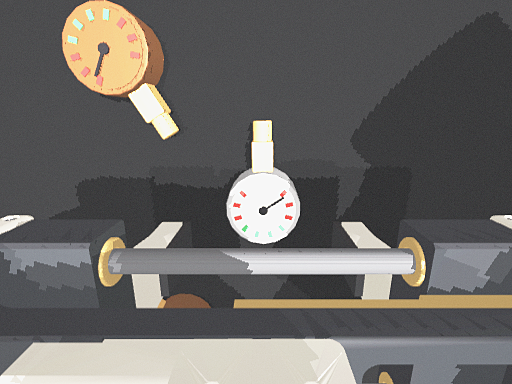

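```bash
python3 - <<'E'
from h import *
c=load("w2.npz");print(plane(c,264.,208.,.027,c),plane(c,262.,135.,.0205,c))
E
```

```text
[ 0.49528532 -0.41554258  0.027     ] [ 0.45205455 -0.43384523  0.0205    ]
```

Call:
apply_moves(
  targets=[
    [[0.3,0,0.4],[-0.07,0.05,0],87],
    [[0,0,0],[0,0,0],87],
  ],
)

```text
time_s: 1.95
tcp_pos: [0.4897, -0.4141, 0.0338]
eef_rot: [179.4, -0.5, -158.8]
contact_force: [-0.6, 0.2, -0.4]
gripper_width: 0.0868
```

```bash
python3 - <<'E'
from h import *; from plant import r
st=r.get_state();show(st);print(delta(st,[.495,-.415,.021],-159))
E
```

```text
t 1.95 p [ 0.4897 -0.4141  0.0338] rpy [ 179.36   -0.54 -158.84] F [-0.6  0.2 -0.4] w 86.8 q [-23.  29. -16.  -0. -45. -46.]
(array([-0.12, -0.07,  0.32]), array([ 0.08, -0.07,  0.02]))
```

Call:
apply_moves(
  targets=[
    [[-0.1,-0.05,0.3],[0.05,-0.05,-0.15],87],
    [[0,0,0],[0,0,0],87],
  ],
)

```text
time_s: 2.15
tcp_pos: [0.4948, -0.416, 0.024]
eef_rot: [179.9, -0.0, -157.6]
contact_force: [-0.2, -0.2, -0.3]
gripper_width: 0.087
```

```bash
python3 - <<'E'
from h import *; from plant import r
st=r.get_state();show(st);print(delta(st,[.495,-.415,.021],-157.5))
E
```

```text
t 2.15 p [ 0.4948 -0.416   0.024 ] rpy [ 1.7989e+02 -4.0000e-02 -1.5765e+02] F [-0.2 -0.2 -0.3] w 87.0 q [-23.  30. -17.  -0. -44. -45.]
(array([-0.01,  0.02,  0.08]), array([ 0.01, -0.01, -0.02]))
```

Call:
apply_moves(
  targets=[
    [[0,0,0.08],[0,0,0],70],
    [[0,0,0],[0,0,0],44],
    [[0,0,0],[0,0,0],44],
    [[0,0,0],[0,0,0],44],
    [[0,0,0],[0,0,0],44],
  ],
  squeeze=15,
)

```text
time_s: 2.65
tcp_pos: [0.4973, -0.4179, 0.0267]
eef_rot: [-179.8, 0.2, -157.7]
contact_force: [-1.5, 0.3, -1.0]
gripper_width: 0.0526
```

Call:
apply_moves(
  targets=[
    [[0,0,0],[0,0,0],42],
    [[0,0,0],[0,0,0],42],
  ],
  squeeze=15,
)

```text
time_s: 2.85
tcp_pos: [0.4972, -0.4177, 0.0268]
eef_rot: [-179.8, 0.2, -157.7]
contact_force: [-0.2, -0.5, -1.1]
gripper_width: 0.0497
```

```bash
python3 - <<'E'
from h import *; from plant import r
st=r.get_state();show(st);print(delta(st,[.495,-.415,.021],-157.5))
E
```

```text
t 2.85 p [ 0.4972 -0.4177  0.0268] rpy [-179.78    0.23 -157.71] F [-0.2 -0.5 -1.1] w 49.7 q [-23.  30. -17.  -0. -44. -45.]
(array([0.03, 0.08, 0.14]), array([-0.03,  0.03, -0.03]))
```

Call:
apply_moves(
  targets=[
    [[0,0,-0.3],[0,0,0],42],
    [[0,0,-0.7],[0,0,0],42],
    [[0,0,-0.9],[0,0,0],42],
    [[0,0,-0.9],[0,0,0],42],
    [[0,0,-0.9],[0,0,0],42],
  ],
  squeeze=20,
)

```text
time_s: 3.35
tcp_pos: [0.4925, -0.4153, 0.1748]
eef_rot: [179.6, -0.3, -157.8]
contact_force: [1.4, -0.4, -2.2]
gripper_width: 0.0494
```

```bash
python3 - <<'E'
from h import *; from plant import r
c,st=snap(r,"wrist","w3");show(st);print(delta(st,[.56,.12,.27],-157.5))
E
```

```text
t 3.35 p [ 0.4925 -0.4153  0.1748] rpy [ 179.58   -0.3  -157.77] F [ 1.4 -0.4 -2.2] w 49.4 q [-23.  21.  -8.  -0. -61. -45.]
(array([-6.61, 11.77, -2.33]), array([ 0.05, -0.04, -0.03]))
```

View pics/w3.png

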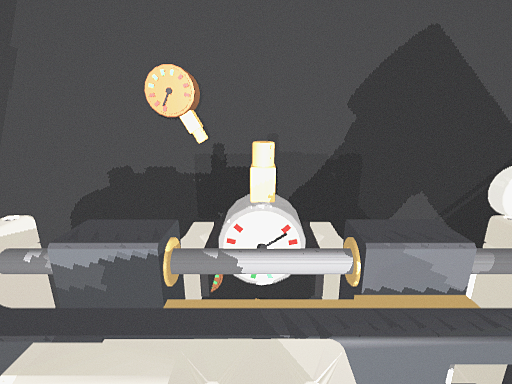

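Call:
apply_moves(
  targets=[
    [[-0.3,0.3,-0.85],[0,0,0],42],
    [[-0.3,0.5,-0.85],[0,0,0],42],
    [[-0.5,0.8,-0.65],[0,0,0],42],
    [[-0.5,0.95,0],[0,0,0],42],
    [[-0.5,0.95,0],[0,0,0],42],
  ],
)

```text
time_s: 3.9
tcp_pos: [0.5195, -0.2556, 0.2855]
eef_rot: [-179.7, 0.3, -158.1]
contact_force: [0.7, -0.2, -2.6]
gripper_width: 0.0492
```

Call:
apply_moves(
  targets=[
    [[-0.5,0.95,0],[0,0,0],42],
    [[-0.5,0.95,0],[0,0,0],42],
    [[-0.5,0.95,0],[0,0,0],42],
    [[-0.5,0.95,0],[0,0,0],42],
    [[-0.5,0.95,0],[0,0,0],42],
  ],
)

```text
time_s: 4.4
tcp_pos: [0.5397, -0.0338, 0.2897]
eef_rot: [-179.6, 0.6, -158.2]
contact_force: [1.3, -0.3, -1.1]
gripper_width: 0.0493
```

```bash
python3 - <<'E'
from h import *; from plant import r
st=r.get_state();show(st);print(delta(st,[.57,.14,.27],-157.5))
E
```

```text
t 4.4 p [ 0.5397 -0.0338  0.2897] rpy [-179.63    0.59 -158.19] F [ 1.3 -0.3 -1.1] w 49.3 q [ 17.   6. -13.   0. -71. -86.]
(array([-2.31,  3.76,  0.49]), array([-0.05,  0.07, -0.09]))
```

Call:
apply_moves(
  targets=[
    [[-0.55,0.9,0.1],[0,0,-0.05],42],
    [[-0.55,0.9,0.1],[0,0,-0.05],42],
    [[-0.55,0.9,0.1],[0,0,0],42],
    [[-0.45,0.8,0],[0,0,0],42],
    [[0,0,0],[0,0,0],42],
  ],
)

```text
time_s: 4.9
tcp_pos: [0.563, 0.1387, 0.2808]
eef_rot: [-179.7, 0.8, -157.1]
contact_force: [0.7, -0.4, -2.6]
gripper_width: 0.0492
```

```bash
python3 - <<'E'
from h import *; from plant import r
c,st=snap(r,"wrist","w4");show(st);print(delta(st,[.59,.145,.2],-157.5)); 
c=snap(r,"top","t4");c=snap(r,"scene","s4")
E
```

```text
t 4.9 p [0.563  0.1387 0.2808] rpy [-179.67    0.83 -157.1 ] F [ 0.7 -0.4 -2.6] w 49.2 q [  33.   10.   -9.    1.  -70. -101.]
(array([-0.65, -0.11,  2.03]), array([-0.04,  0.1 ,  0.05]))
```

View pics/w4.png

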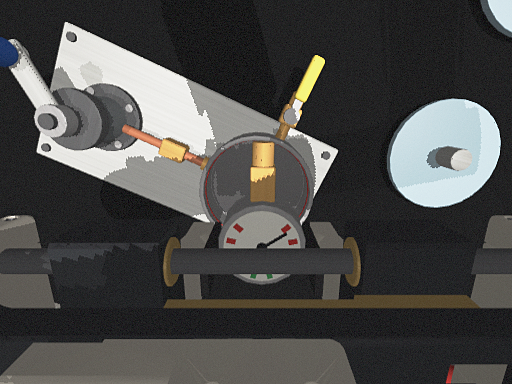

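View pics/t4.png

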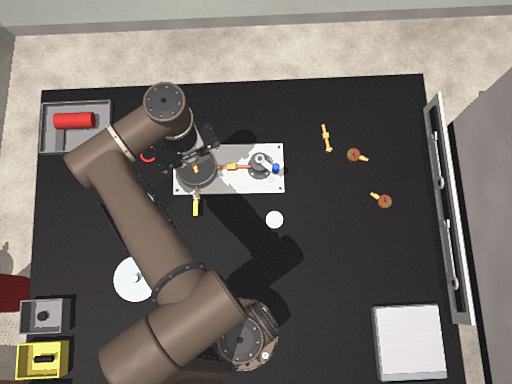

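```bash
python3 - <<'E'
from h import *
c=load("a_top.npz")
h=np.array([[155,104],[429,99],[153,217],[433,212]])/2.7+[120,110]
P=plane(c,h[:,0],h[:,1],.012);print(P.round(4),P.mean(0));
v=(P[0]+P[2]-P[1]-P[3]);print("yaw top",-np.degrees(np.arctan2(v[0],v[1])))
c=load("a_scene.npz")
h=np.array([[303,148],[267,232],[584,271]])/2.28+[80,170]
P=plane(c,h[:,0],h[:,1],.012);print(P.round(4),(P[0]+P[2])/2);v=P[2]-P[1];print("yaw",-np.degrees(np.arctan2(v[0],v[1])))
c=load("w4.npz");h=np.array([[71,37],[45,147],[326.5,155.5]]);P=plane(c,h[:,0],h[:,1],.012,c);print(P.round(4),(P[1]+P[2])/2);v=P[2]-P[0];print("yaw",-np.degrees(np.arctan2(v[0],v[1])))
print("hub",plane(c,49.,121.,.125,c),"lever axis",plane(c,292.,115.,.062,c),"tip",plane(c,317.,60.,.062,c))
im=c["img"];cv2.imwrite("pics/w4c.png",cv2.resize(im[0:240,0:360],None,fx=2.2,fy=2.2,interpolation=cv2.INTER_CUBIC))
E
```

```text
[[ 0.6743  0.218   0.012 ]
 [ 0.6641 -0.163   0.012 ]
 [ 0.5129  0.2221  0.012 ]
 [ 0.5024 -0.1592  0.012 ]] [0.5884301 0.0294575 0.012    ]
yaw top -1.5571916795348217
[[ 0.5056 -0.1571  0.012 ]
 [ 0.6668 -0.1615  0.012 ]
 [ 0.6745  0.2184  0.012 ]] [0.59000755 0.03066872 0.012     ]
yaw -1.1504548637695364
[[ 0.5092 -0.1608  0.012 ]
 [ 0.6691 -0.166   0.012 ]
 [ 0.5183  0.2222  0.012 ]] [0.59373191 0.02811131 0.012     ]
yaw -1.3691145556411055
hub [ 0.59229343 -0.09080023  0.125     ] lever axis [0.48681548 0.1459259  0.062     ] tip [0.4182038  0.14691947 0.062     ]
```

View pics/w4c.png

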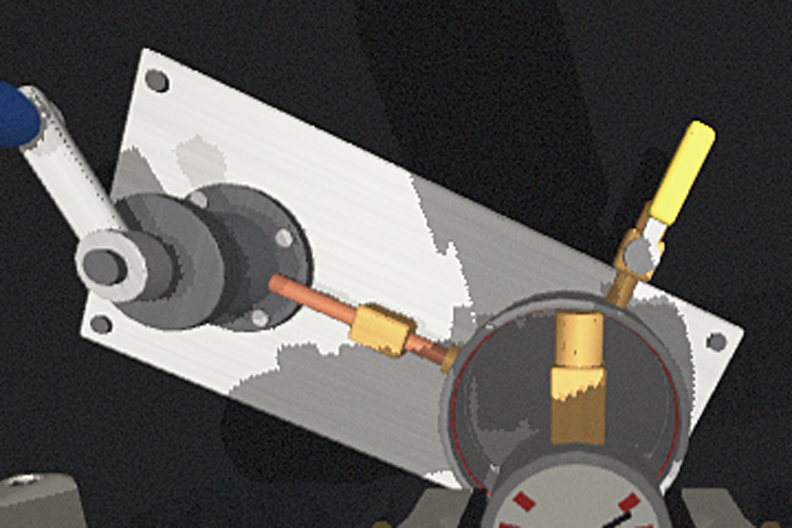

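```bash
python3 - <<'E'
from h import *; from plant import r
st=r.get_state();show(st);print(delta(st,[.597,.147,.12],-157.5))
E
```

```text
t 5.05 p [0.5625 0.135  0.281 ] rpy [-179.64    0.79 -157.24] F [-0.  -0.5 -2.5] w 49.6 q [  33.   10.   -9.    1.  -70. -101.]
(array([-0.86, -0.03,  4.04]), array([-0.04,  0.1 ,  0.03]))
```

Call:
apply_moves(
  targets=[
    [[-0.4,0,0.8],[-0.04,0.1,0.03],42],
    [[-0.4,0,0.8],[0,0,0],42],
    [[-0.1,0,0.9],[0,0,0],42],
    [[0,0,0.9],[0,0,0],42],
    [[0,0,0.6],[0,0,0],42],
  ],
)

```text
time_s: 5.55
tcp_pos: [0.6012, 0.1442, 0.1247]
eef_rot: [-180.0, 0.8, -157.8]
contact_force: [-0.3, -0.8, -1.9]
gripper_width: 0.0493
```

Call:
apply_moves(
  targets=[
    [[0,0,0],[0,0,0],42],
  ],
)

```text
time_s: 5.65
tcp_pos: [0.5992, 0.1418, 0.1214]
eef_rot: [-180.0, 0.4, -158.0]
contact_force: [-0.8, -0.1, -2.1]
gripper_width: 0.0494
```

```bash
python3 - <<'E'
from h import *; from plant import r
c,st=snap(r,"wrist","w5");show(st);print(delta(st,[.597,.147,.12],-157.5))
snap(r,"scene","s5")
E
```

```text
t 5.65 p [0.5992 0.1418 0.1214] rpy [-179.98    0.4  -157.96] F [-0.8 -0.1 -2.1] w 49.4 q [  32.   21.  -16.    0.  -53. -100.]
(array([0.  , 0.14, 0.03]), array([-0.  ,  0.05, -0.06]))
```

View pics/w5.png

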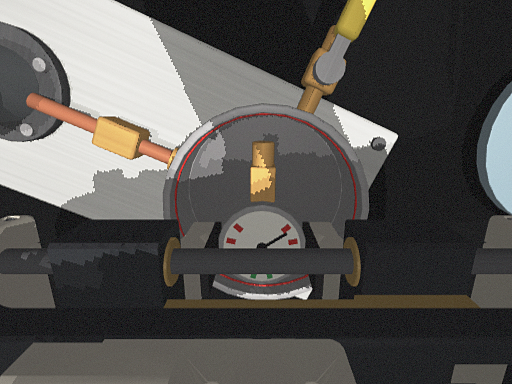

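View pics/s5.png

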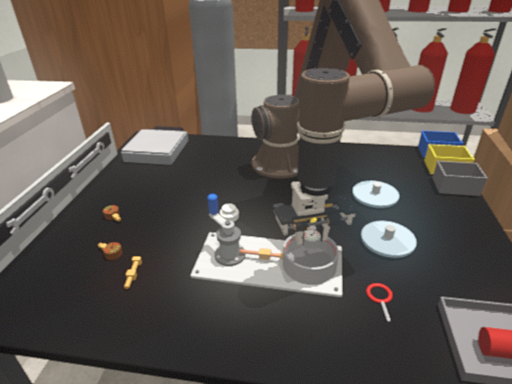

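```bash
python3 - <<'E'
from h import *
c=load("w5.npz");im=c["img"]
pts=np.array([[164,190],[172,165],[190,137],[215,117],[240,106.5],[266,103],[293,106],[318,117],[344,137],[361,165],[368,192]],float)
Q=plane(c,pts[:,0],pts[:,1],.072,c)[:,:2]
A=np.c_[2*Q,np.ones(len(Q))];s=np.linalg.lstsq(A,(Q**2).sum(1),rcond=None)[0];rad=np.sqrt(s[2]+s[0]**2+s[1]**2);print(s[:2],rad,(np.hypot(*(Q-s[:2]).T)-rad).round(4))
E
```

```text
[0.59441967 0.14286231] 0.07397640558550127 [ 0.0006 -0.0004 -0.0004 -0.0002  0.0001  0.0002  0.0004 -0.0003  0.0001
 -0.0003  0.0001]
```

Call:
apply_moves(
  targets=[
    [[0,0.08,0.5],[0,0.05,-0.05],42],
    [[0,0,0.5],[0,0,0],42],
    [[0,0,0.4],[0,0,0],42],
    [[0,0,0.1],[0,0,0],42],
    [[0,0,0],[0,0,0],42],
  ],
)

```text
time_s: 6.25
tcp_pos: [0.608, 0.1471, 0.0766]
eef_rot: [-180.0, 1.4, -157.5]
contact_force: [0.3, -0.1, -1.1]
gripper_width: 0.0494
```

```bash
python3 - <<'E'
from h import *; from plant import r
st=r.get_state();show(st);print(delta(st,[.599,.146,.047],-157.5))
E
```

```text
t 6.25 p [0.608  0.1471 0.0766] rpy [-179.98    1.4  -157.51] F [ 0.3 -0.1 -1.1] w 49.4 q [ 32.  24. -19.   0. -46. -99.]
(array([0.24, 0.06, 0.73]), array([-0.  ,  0.17, -0.  ]))
```

Call:
apply_moves(
  targets=[
    [[0.22,0.05,0.25],[0,0.17,0],42],
    [[0.03,0,0.2],[0,0,0],42],
    [[0,0,0],[0,0,0],42],
  ],
)

```text
time_s: 6.55
tcp_pos: [0.5993, 0.1458, 0.0611]
eef_rot: [180.0, 0.3, -157.5]
contact_force: [-0.0, -0.0, -1.3]
gripper_width: 0.0494
```

```bash
python3 - <<'E'
from h import *; from plant import r
st=r.get_state();show(st);print(delta(st,[.599,.146,.047],-157.5))
E
```

```text
t 6.55 p [0.5993 0.1458 0.0611] rpy [ 179.99    0.25 -157.5 ] F [-0.  -0.  -1.3] w 49.4 q [ 32.  25. -19.   0. -46. -99.]
(array([0.01, 0.01, 0.35]), array([ 0.  ,  0.03, -0.  ]))
```

Call:
apply_moves(
  targets=[
    [[0.01,0,0.2],[0,0.03,0],42],
    [[0,0,0.08],[0,0,0],42],
    [[0,0,0],[0,0,0],42],
  ],
)

```text
time_s: 6.85
tcp_pos: [0.5992, 0.1458, 0.0493]
eef_rot: [180.0, 0.0, -157.5]
contact_force: [-0.5, 0.1, -1.7]
gripper_width: 0.0492
```

```bash
python3 - <<'E'
from h import *; from plant import r
st=r.get_state();show(st);print(delta(st,[.599,.146,.047],-157.5))
E
```

```text
t 6.85 p [0.5992 0.1458 0.0493] rpy [ 1.8000e+02  2.0000e-02 -1.5748e+02] F [-0.5  0.1 -1.7] w 49.2 q [ 32.  26. -20.   0. -44. -99.]
(array([0.  , 0.01, 0.06]), array([0., 0., 0.]))
```

Call:
apply_moves(
  targets=[
    [[0,0,0.04],[0,0,0],42],
    [[0,0,0.02],[0,0,0],42],
  ],
)

```text
time_s: 7.05
tcp_pos: [0.5993, 0.1458, 0.0468]
eef_rot: [-180.0, 0.0, -157.5]
contact_force: [-3.5, 1.1, 6.0]
gripper_width: 0.0494
```

Call:
apply_moves(
  targets=[
    [[0,0,0.03],[0,0,0],42],
    [[0,0,0],[0,0,0],42],
  ],
)

```text
time_s: 7.25
tcp_pos: [0.5994, 0.146, 0.0472]
eef_rot: [-180.0, 0.0, -157.4]
contact_force: [0.2, -0.4, -2.0]
gripper_width: 0.0496
```

Call:
apply_moves(
  targets=[
    [[0,0,0.02],[0,0,0],42],
  ],
)

```text
time_s: 7.35
tcp_pos: [0.5997, 0.1461, 0.0468]
eef_rot: [-180.0, 0.1, -157.4]
contact_force: [-2.5, 0.6, 5.7]
gripper_width: 0.0494
```

Call:
apply_moves(
  targets=[
    [[0,0,0],[0,0,0],54],
    [[0,0,0],[0,0,0],60],
    [[0,0,0],[0,0,0],64],
  ],
)

```text
time_s: 7.65
tcp_pos: [0.6003, 0.1464, 0.0471]
eef_rot: [-180.0, 0.2, -157.4]
contact_force: [-0.6, 1.0, -0.5]
gripper_width: 0.0619
```

```bash
python3 - <<'E'
from h import *; from plant import r
c,st=snap(r,"wrist","w6");show(st)
cv2.imwrite("pics/w6.png",c["img"][100:330,100:420])
E
```

```text
t 7.65 p [0.6003 0.1464 0.0471] rpy [-1.7998e+02  1.7000e-01 -1.5741e+02] F [-0.6  1.  -0.5] w 61.9 q [ 32.  26. -20.   0. -44. -99.]
```

View pics/w6.png

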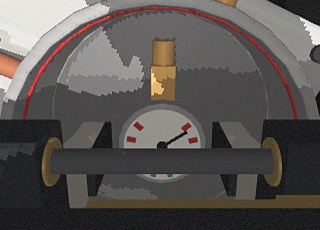

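Call:
apply_moves(
  targets=[
    [[0,0,-0.3],[0,0,0],64],
    [[0,0,-0.5],[0,0,0],64],
    [[0,0,-0.7],[0,0,0],64],
    [[0,0,-0.9],[0,0,0],64],
    [[0,0,-0.9],[0,0,0],87],
  ],
)

```text
time_s: 8.2
tcp_pos: [0.5973, 0.1447, 0.1804]
eef_rot: [-179.9, -0.4, -157.4]
contact_force: [1.0, 0.7, -0.4]
gripper_width: 0.0681
```

```bash
python3 - <<'E'
from h import *; from plant import r
c,st=snap(r,"wrist","w7");show(st);
for y in(-157.5,): print(delta(st,[.45,.378,.2],y))
E
```

```text
t 8.2 p [0.5973 0.1447 0.1804] rpy [-179.91   -0.44 -157.45] F [ 1.   0.7 -0.4] w 68.1 q [ 32.  18. -12.   0. -61. -99.]
(array([ 1.17,  6.8 , -0.49]), array([-0.01, -0.05,  0.01]))
```

View pics/w7.png

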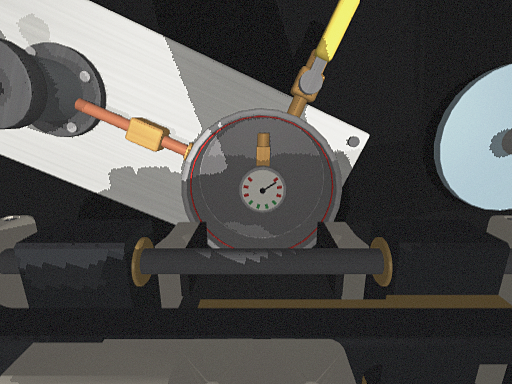

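Call:
apply_moves(
  targets=[
    [[0.14,0.85,-0.1],[0,-0.05,0],87],
    [[0.14,0.85,0],[0,0,0],87],
    [[0.14,0.85,0],[0,0,0],87],
    [[0.14,0.85,0],[0,0,0],87],
    [[0.14,0.85,0],[0,0,0],87],
  ],
)

```text
time_s: 8.75
tcp_pos: [0.5105, 0.294, 0.2]
eef_rot: [-180.0, 1.2, -157.8]
contact_force: [0.4, -1.0, -0.8]
gripper_width: 0.0872
```

```bash
python3 - <<'E'
from h import *; from plant import r
c,st=snap(r,"wrist","w8");show(st);
for y in(-157.5,): print(delta(st,[.45,.378,.15],y))
E
```

```text
t 8.75 p [0.5105 0.294  0.2   ] rpy [-179.99    1.21 -157.75] F [ 0.4 -1.  -0.8] w 87.2 q [  49.   14.  -15.    1.  -60. -117.]
(array([0.63, 2.52, 1.24]), array([-0.  ,  0.15, -0.03]))
```

View pics/w8.png

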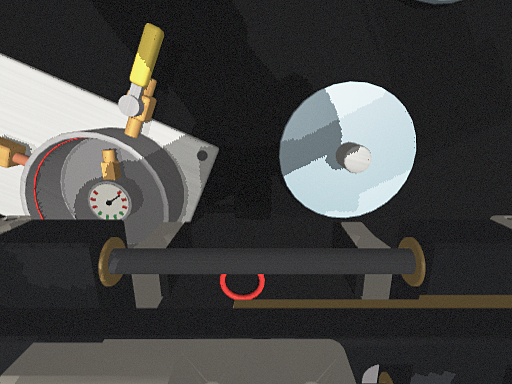

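```bash
python3 - <<'E'
from h import *; from plant import r
c=load("w8.npz");im=c["img"];hsv=cv2.cvtColor(im,cv2.COLOR_BGR2HSV);H,S,V=[hsv[...,i] for i in range(3)]
cv2.imwrite("pics/w8c.png",cv2.resize(im[60:240,260:440],None,fx=3,fy=3,interpolation=cv2.INTER_CUBIC))
x=np.zeros(V.shape,bool);x[60:218,270:430]=True
a=max(cen(x&(V>90)),key=lambda a:a[0]);cc=cv2.findContours(a[3].astype(np.uint8),0,1)[0][0][:,0];cc=cc[cc[:,1]<215]
Q=plane(c,cc[:,0],cc[:,1],.021,c)[:,:2]
A=np.c_[2*Q,np.ones(len(Q))];s=np.linalg.lstsq(A,(Q**2).sum(1),rcond=None)[0];rad=np.sqrt(s[2]+s[0]**2+s[1]**2);print(a[:3],s[:2],rad,np.abs(np.hypot(*(Q-s[:2]).T)-rad).max())
print("knobtop",plane(c,359.,160.,.057,c))
E
```

```text
(np.int32(14423), [347.6, 149.1], [279, 81, 137, 137]) [0.45155068 0.37614885] 0.07819910488811374 0.000980128143361389
knobtop [0.4513491 0.3778673 0.057    ]
```

View pics/w8c.png

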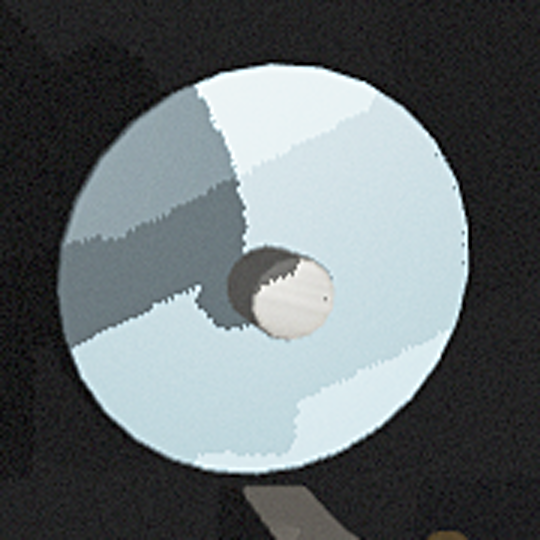

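Call:
apply_moves(
  targets=[
    [[0.2,0.83,0.3],[0,0.15,0],87],
    [[0.2,0.83,0.3],[0,0,0],87],
    [[0.2,0.83,0.4],[0,0,0],87],
    [[0,0,0],[0,0,0],87],
  ],
)

```text
time_s: 9.2
tcp_pos: [0.4466, 0.3858, 0.1631]
eef_rot: [179.8, 0.3, -157.5]
contact_force: [0.3, -0.2, 0.2]
gripper_width: 0.0871
```

```bash
python3 - <<'E'
from h import *; from plant import r
st=r.get_state();show(st);print(delta(st,[.4513,.377,.045],-157.5))
E
```

```text
t 9.2 p [0.4466 0.3858 0.1631] rpy [ 179.79    0.35 -157.54] F [ 0.3 -0.2  0.2] w 87.1 q [  60.   16.  -17.    0.  -57. -127.]
(array([-0.01, -0.26,  2.95]), array([ 0.03,  0.04, -0.01]))
```

Call:
apply_moves(
  targets=[
    [[0.05,-0.26,0.7],[0.03,0.04,0],87],
    [[0.05,0,0.7],[0,0,0],87],
    [[0.05,0,0.5],[0,0,0],87],
    [[0,0,0.1],[0,0,0],87],
    [[0,0,0],[0,0,0],87],
  ],
)

```text
time_s: 9.7
tcp_pos: [0.4466, 0.376, 0.0855]
eef_rot: [179.9, 0.4, -157.3]
contact_force: [0.6, -0.1, 0.7]
gripper_width: 0.087
```

```bash
python3 - <<'E'
from h import *; from plant import r
c,st=snap(r,"wrist","w9");show(st);print(delta(st,[.4513,.377,.045],-157.5))
E
```

```text
t 9.7 p [0.4466 0.376  0.0855] rpy [ 179.89    0.36 -157.3 ] F [ 0.6 -0.1  0.7] w 87.0 q [  59.   20.  -23.    0.  -47. -127.]
(array([-0.11, -0.02,  1.01]), array([0.01, 0.04, 0.02]))
```

View pics/w9.png

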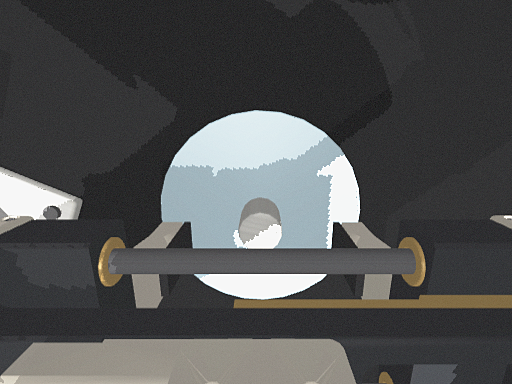

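Knob at about (261,232), well centred between the jaws. Descend.

Call:
apply_moves(
  targets=[
    [[-0.09,0,0.5],[0,0.04,0],87],
    [[0.03,0,0.4],[0,0,0],87],
    [[0,0,0],[0,0,0],87],
  ],
)

```text
time_s: 10.05
tcp_pos: [0.4517, 0.3797, 0.0543]
eef_rot: [179.6, 0.5, -157.3]
contact_force: [-0.9, -0.0, -0.0]
gripper_width: 0.0866
```

```bash
python3 - <<'E'
from h import *; from plant import r
c,st=snap(r,"wrist","w10");show(st);print(delta(st,[.4513,.377,.045],-157.5),plane(c,261.,240.,.057,st))
E
```

```text
t 10.05 p [0.4517 0.3797 0.0543] rpy [ 179.64    0.45 -157.3 ] F [-0.9 -0.  -0. ] w 86.6 q [  59.   23.  -24.   -0.  -43. -126.]
(array([ 0.04, -0.06,  0.23]), array([0.04, 0.06, 0.03])) [0.44712932 0.37679778 0.057     ]
```

View pics/w10.png

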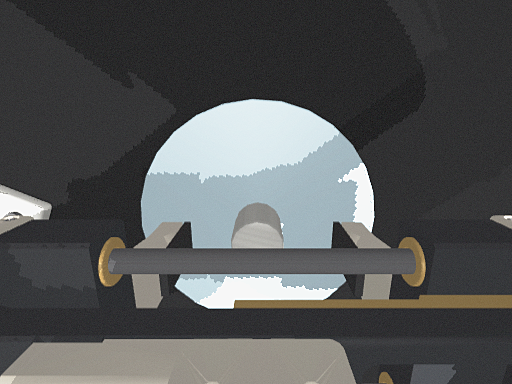

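Call:
apply_moves(
  targets=[
    [[0.04,-0.05,0.2],[0.04,0.06,0],70],
    [[0,0,0],[0,0,0],50],
  ],
)

```text
time_s: 10.3
tcp_pos: [0.4526, 0.379, 0.0496]
eef_rot: [179.8, 0.2, -157.3]
contact_force: [-0.4, -1.1, -0.9]
gripper_width: 0.0763
```

```bash
python3 - <<'E'
from h import *; from plant import r
st=r.get_state();show(st);print(delta(st,[.4513,.377,.045],-157.5))
E
```

```text
t 10.3 p [0.4526 0.379  0.0496] rpy [ 179.84    0.21 -157.25] F [-0.4 -1.1 -0.9] w 76.3 q [  59.   24.  -23.   -0.  -43. -126.]
(array([ 0.05, -0.03,  0.12]), array([0.02, 0.03, 0.03]))
```

Call:
apply_moves(
  targets=[
    [[0.04,-0.02,0.1],[0.02,0.03,0],50],
    [[0,0,0],[0,0,0],40],
    [[0,0,0],[0,0,0],24],
    [[0,0,0],[0,0,0],24],
    [[0,0,0],[0,0,0],24],
  ],
  squeeze=25,
)

```text
time_s: 10.8
tcp_pos: [0.4519, 0.3784, 0.0471]
eef_rot: [179.9, 0.1, -157.2]
contact_force: [0.1, 0.6, 0.7]
gripper_width: 0.0365
```

Call:
apply_moves(
  targets=[
    [[0,0,0],[0,0,0],24],
    [[0,0,0],[0,0,0],24],
  ],
  squeeze=35,
)

```text
time_s: 11.0
tcp_pos: [0.4519, 0.3783, 0.0471]
eef_rot: [180.0, 0.1, -157.2]
contact_force: [0.1, 0.2, -0.3]
gripper_width: 0.0294
```

```bash
python3 - <<'E'
from h import *; from plant import r
c,st=snap(r,"wrist","w11");show(st);print(delta(st,[.4513,.377,.045],-157.5))
E
```

```text
t 11.0 p [0.4519 0.3783 0.0471] rpy [ 1.7995e+02  7.0000e-02 -1.5722e+02] F [ 0.1  0.2 -0.3] w 29.4 q [  59.   24.  -24.    0.  -43. -126.]
(array([ 0.03, -0.03,  0.05]), array([0.01, 0.01, 0.03]))
```

View pics/w11.png

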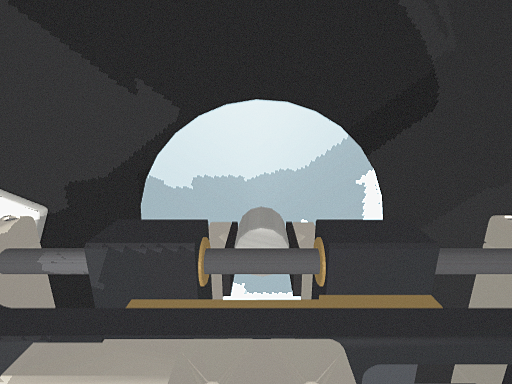

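```bash
python3 - <<'E'
from h import *
c=load("w11.npz");im=c["img"];hsv=cv2.cvtColor(im,cv2.COLOR_BGR2HSV);H,S,V=[hsv[...,i] for i in range(3)]
x=np.zeros(V.shape,bool);x[80:217,125:400]=True
a=max(cen(x&(V>90)),key=lambda a:a[0]);cc=cv2.findContours(a[3].astype(np.uint8),0,1)[0][0][:,0];cc=cc[(cc[:,1]<214)]
Q=plane(c,cc[:,0],cc[:,1],.021,c)[:,:2]
from scipy.optimize import least_squares
s=least_squares(lambda p:np.hypot(*(Q-p).T)-.079,[.45,.377],loss="soft_l1",f_scale=.001);print(s.x,np.abs(s.fun).max())
A=np.c_[2*Q,np.ones(len(Q))];q=np.linalg.lstsq(A,(Q**2).sum(1),rcond=None)[0];print(q[:2],np.sqrt(q[2]+q[0]**2+q[1]**2))
print("chk w5 rim fixed R=.076")
c=load("w5.npz");pts=np.array([[164,190],[172,165],[190,137],[215,117],[240,106.5],[266,103],[293,106],[318,117],[344,137],[361,165],[368,192]],float)
Q=plane(c,pts[:,0],pts[:,1],.072,c)[:,:2];s=least_squares(lambda p:np.hypot(*(Q-p).T)-.076,[.59,.145]);print(s.x,s.fun.round(4),c["tcp_pos"],c["eef_rot"])
E
```

```text
[0.45185031 0.3776467 ] 0.001144341062071036
[0.45060324 0.37713298] 0.07790906632048245
chk w5 rim fixed R=.076
[0.59677549 0.14380293] [-0.0009 -0.0013 -0.0006  0.      0.0006  0.0008  0.0008 -0.     -0.0001
 -0.0011 -0.0014] [0.5991603  0.14178796 0.12139306] [-179.98017738    0.4022037  -157.95670055]
```

Call:
apply_moves(
  targets=[
    [[0,0,-0.2],[0,0,0],24],
    [[0,0,-0.5],[0,0,0],24],
    [[0,0,-0.8],[0,0,0],24],
    [[0,0,-0.8],[0,0,0],24],
    [[0,0,-0.8],[0,0,0],24],
  ],
)

```text
time_s: 11.55
tcp_pos: [0.4487, 0.3743, 0.1697]
eef_rot: [-179.6, -0.7, -157.3]
contact_force: [1.1, 0.5, -2.2]
gripper_width: 0.0294
```

```bash
python3 - <<'E'
from h import *; from plant import r
c,st=snap(r,"wrist","w12");show(st);print(delta(st,[.5945,.144,.19],-157.5))
E
```

```text
t 11.55 p [0.4487 0.3743 0.1697] rpy [-179.64   -0.68 -157.32] F [ 1.1  0.5 -2.2] w 29.4 q [  59.   16.  -16.   -0.  -59. -126.]
(array([-1.14, -6.72, -0.48]), array([-0.05, -0.09,  0.02]))
```

View pics/w12.png

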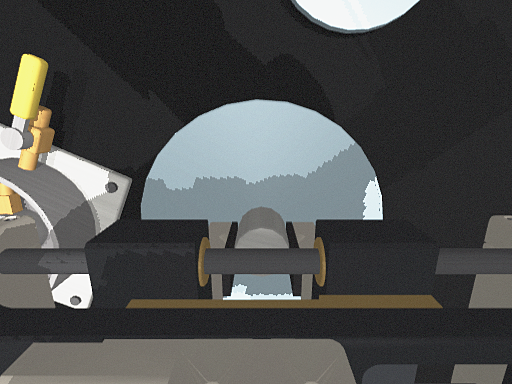

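Call:
apply_moves(
  targets=[
    [[-0.1,-0.5,-0.3],[-0.05,-0.09,0],24],
    [[-0.14,-0.8,-0.1],[0,0,0],24],
    [[-0.14,-0.85,0],[0,0,0],24],
    [[-0.14,-0.85,0],[0,0,0],24],
    [[-0.14,-0.85,0],[0,0,0],24],
  ],
)

```text
time_s: 12.1
tcp_pos: [0.5355, 0.2449, 0.1969]
eef_rot: [179.5, 0.8, -156.9]
contact_force: [0.9, -0.1, -1.9]
gripper_width: 0.0292
```

```bash
python3 - <<'E'
from h import *; from plant import r
st=r.get_state();show(st);print(delta(st,[.5945,.144,.18],-157.5))
E
```

```text
t 12.1 p [0.5355 0.2449 0.1969] rpy [ 179.51    0.84 -156.86] F [ 0.9 -0.1 -1.9] w 29.2 q [  43.   14.  -15.   -0.  -60. -110.]
(array([-0.36, -2.9 ,  0.4 ]), array([0.06, 0.1 , 0.08]))
```

Call:
apply_moves(
  targets=[
    [[-0.12,-0.8,0.1],[0.06,0.1,0.08],24],
    [[-0.12,-0.8,0.1],[0,0,0],24],
    [[-0.1,-0.7,0.1],[0,0,0],24],
    [[0,-0.2,0],[0,0,0],24],
    [[0,0,0],[0,0,0],24],
  ],
)

```text
time_s: 12.6
tcp_pos: [0.5883, 0.1501, 0.1845]
eef_rot: [180.0, -0.1, -157.8]
contact_force: [-0.2, 0.1, -2.5]
gripper_width: 0.029
```

```bash
python3 - <<'E'
from h import *; from plant import r
c,st=snap(r,"wrist","w13");show(st);print(delta(st,[.5945,.144,.13],-157.5))
E
```

```text
t 12.6 p [0.5883 0.1501 0.1845] rpy [ 1.7996e+02 -1.0000e-01 -1.5780e+02] F [-0.2  0.1 -2.5] w 29.0 q [  33.   17.  -13.   -0.  -60. -100.]
(array([-0.09, -0.2 ,  1.36]), array([ 0.  , -0.01, -0.04]))
```

View pics/w13.png

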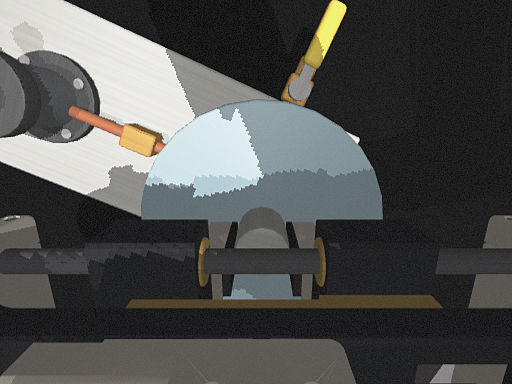

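Call:
apply_moves(
  targets=[
    [[-0.05,-0.15,0.5],[0,0,-0.04],24],
    [[0,0,0.5],[0,0,0],24],
    [[0,0,0.2],[0,0,0],24],
    [[0,0,0],[0,0,0],24],
  ],
)

```text
time_s: 13.05
tcp_pos: [0.5913, 0.1497, 0.1372]
eef_rot: [179.9, 0.1, -157.2]
contact_force: [-0.2, -0.1, -2.0]
gripper_width: 0.0296
```

```bash
python3 - <<'E'
from h import *; from plant import r
c,st=snap(r,"scene","s14");show(st);print(delta(st,[.5945,.144,.125],-157.5))
im=c["img"];cv2.imwrite("pics/s14.png",cv2.resize(im[170:310,180:420],None,fx=3,fy=3,interpolation=cv2.INTER_CUBIC))
E
```

```text
t 13.05 p [0.5913 0.1497 0.1372] rpy [ 1.7990e+02  8.0000e-02 -1.5725e+02] F [-0.2 -0.1 -2. ] w 29.6 q [  32.   19.  -16.   -0.  -55. -100.]
(array([-0.02, -0.16,  0.3 ]), array([0.01, 0.01, 0.03]))
```

View pics/s14.png

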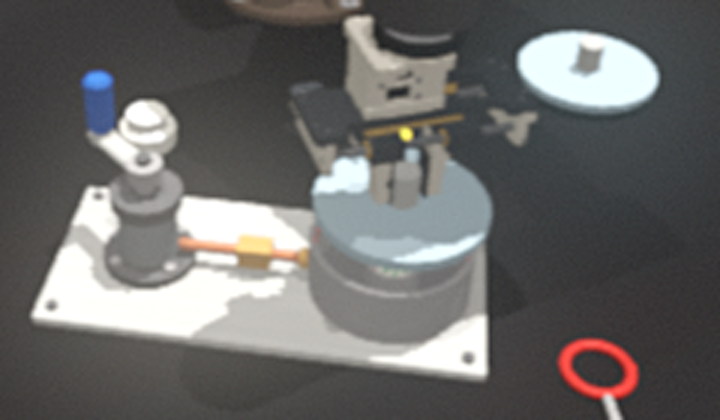

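Call:
apply_moves(
  targets=[
    [[-0.02,-0.16,0.2],[0,0,0],24],
    [[0,0,0],[0,0,0],24],
  ],
)

```text
time_s: 13.3
tcp_pos: [0.5954, 0.1453, 0.131]
eef_rot: [179.9, 0.3, -157.1]
contact_force: [-0.5, -0.2, -4.0]
gripper_width: 0.0293
```

```bash
python3 - <<'E'
from h import *; from plant import r
st=r.get_state();show(st);print(delta(st,[.5945,.144,.110],-157.5))
E
```

```text
t 13.3 p [0.5954 0.1453 0.131 ] rpy [ 179.9     0.26 -157.13] F [-0.5 -0.2 -4. ] w 29.3 q [ 32.  20. -16.  -0. -54. -99.]
(array([ 0.04, -0.02,  0.52]), array([0.01, 0.03, 0.05]))
```

Call:
apply_moves(
  targets=[
    [[0.02,-0.02,0.2],[0,0.03,0.04],24],
    [[0,0,0.08],[0,0,0],24],
    [[0,0,0],[0,0,0],24],
  ],
)

```text
time_s: 13.6
tcp_pos: [0.5957, 0.1443, 0.1199]
eef_rot: [179.9, 0.1, -157.5]
contact_force: [-0.7, -0.1, -3.2]
gripper_width: 0.0293
```

```bash
python3 - <<'E'
from h import *; from plant import r
st=r.get_state();show(st);print(delta(st,[.5945,.144,.110],-157.5))
E
```

```text
t 13.6 p [0.5957 0.1443 0.1199] rpy [ 1.7989e+02  1.0000e-01 -1.5750e+02] F [-0.7 -0.1 -3.2] w 29.3 q [ 32.  21. -17.  -0. -53. -99.]
(array([0.03, 0.  , 0.25]), array([0.01, 0.01, 0.  ]))
```

Call:
apply_moves(
  targets=[
    [[0.03,0,0.08],[0,0.01,0],24],
    [[0,0,0.04],[0,0,0],24],
  ],
)

```text
time_s: 13.8
tcp_pos: [0.5947, 0.1438, 0.115]
eef_rot: [179.9, 0.0, -157.5]
contact_force: [0.1, 0.6, -2.1]
gripper_width: 0.0297
```

Call:
apply_moves(
  targets=[
    [[0,0,0.06],[0,0,0],24],
    [[0,0,0],[0,0,0],24],
  ],
)

```text
time_s: 14.0
tcp_pos: [0.5947, 0.1438, 0.1123]
eef_rot: [179.9, 0.0, -157.5]
contact_force: [-0.2, -0.5, -2.7]
gripper_width: 0.0292
```

```bash
python3 - <<'E'
from h import *; from plant import r
st=r.get_state();show(st);print(delta(st,[.5945,.144,.110],-157.5), st["moment"].round(2))
E
```

```text
t 14.0 p [0.5947 0.1438 0.1123] rpy [ 1.7989e+02  4.0000e-02 -1.5751e+02] F [-0.2 -0.5 -2.7] w 29.2 q [ 32.  21. -17.  -0. -52. -99.]
(array([0.  , 0.01, 0.06]), array([ 0.01,  0.  , -0.  ])) [ 0.01 -0.05  0.03]
```

Spigot is entering with no side force. Final 2 mm.

Call:
apply_moves(
  targets=[
    [[0,0,0.04],[0,0,0],24],
    [[0,0,0.02],[0,0,0],24],
  ],
)

```text
time_s: 14.2
tcp_pos: [0.5955, 0.1441, 0.1104]
eef_rot: [179.9, 0.1, -157.5]
contact_force: [1.4, 0.1, -1.0]
gripper_width: 0.029
```

Call:
apply_moves(
  targets=[
    [[0,0,0.03],[0,0,0],24],
  ],
)

```text
time_s: 14.3
tcp_pos: [0.5957, 0.1441, 0.1101]
eef_rot: [179.9, 0.2, -157.5]
contact_force: [-6.5, -0.0, 12.7]
gripper_width: 0.0295
```

Call:
apply_moves(
  targets=[
    [[0,0,0.03],[0,0,0],24],
  ],
)

```text
time_s: 14.4
tcp_pos: [0.5956, 0.1441, 0.1101]
eef_rot: [179.9, 0.2, -157.4]
contact_force: [-5.9, -0.6, 11.0]
gripper_width: 0.0289
```

Call:
apply_moves(
  targets=[
    [[0,0,0],[0,0,0],40],
    [[0,0,0],[0,0,0],60],
    [[0,0,0],[0,0,0],80],
  ],
)

```text
time_s: 14.7
tcp_pos: [0.5963, 0.1445, 0.1113]
eef_rot: [179.9, 0.3, -157.4]
contact_force: [0.3, -0.4, 0.2]
gripper_width: 0.0478
```

Call:
apply_moves(
  targets=[
    [[0,0,-0.4],[0,0,0],87],
    [[0,0,-0.8],[0,0,0],87],
    [[0,0,-0.8],[0,0,0],87],
  ],
)

```text
time_s: 15.0
tcp_pos: [0.5933, 0.143, 0.1878]
eef_rot: [180.0, -0.3, -157.5]
contact_force: [0.8, 0.1, -0.1]
gripper_width: 0.0713
```

```bash
python3 - <<'E'
from h import *; from plant import r
c,st=snap(r,"wrist","w15");show(st)
c2,_=snap(r,"scene","s15")
cv2.imwrite("pics/s15.png",np.vstack([cv2.resize(c2["img"][170:310,180:420],(720,420),interpolation=cv2.INTER_CUBIC)]))
E
```

```text
t 15.0 p [0.5933 0.143  0.1878] rpy [ 179.97   -0.28 -157.47] F [ 0.8  0.1 -0.1] w 71.3 q [ 32.  17. -12.  -0. -61. -99.]
```

View pics/s15.png

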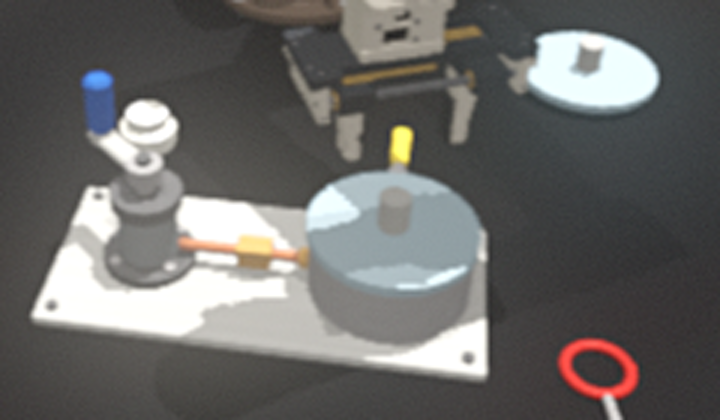

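View pics/w15.png

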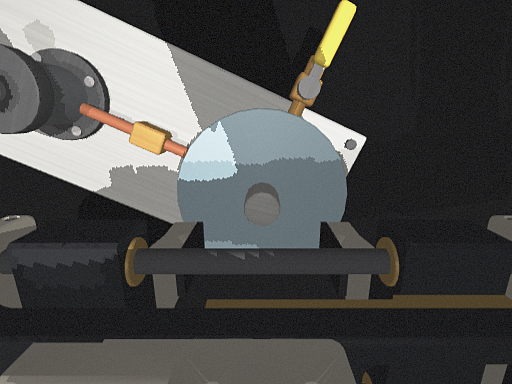

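```bash
python3 - <<'E'
from h import *; from plant import r
st=r.get_state();show(st);print(delta(st,[.4345,.102,.15],-157.5))
c=load("w15.npz");P=cloud(c,c);hsv=cv2.cvtColor(c["img"],cv2.COLOR_BGR2HSV)
m=(np.hypot(P[...,0]-.594,P[...,1]-.144)<.074)&(np.hypot(P[...,0]-.594,P[...,1]-.144)>.025)&(abs(P[...,2]-.084)<.02)
v,u=np.where(m);k=v<215;Q=P[v[k],u[k]];A=np.c_[Q[:,:2]-[.594,.144],np.ones(len(Q))];print(len(Q),np.linalg.lstsq(A,Q[:,2],rcond=None)[0].round(4))
E
```

```text
t 15.1 p [0.596  0.144  0.1922] rpy [ 179.96    0.23 -157.42] F [0.4 0.5 0.2] w 79.9 q [ 32.  17. -12.   0. -61. -99.]
(array([4.14, 0.58, 1.04]), array([0.  , 0.03, 0.01]))
11516 [0.0003 0.0005 0.0841]
```

Call:
apply_moves(
  targets=[
    [[0.8,0.1,0],[0,0,0],0],
    [[0.85,0.12,0],[0,0,0],0],
    [[0.85,0.12,0.2],[0,0,0],0],
    [[0.85,0.12,0.4],[0,0,0],0],
    [[0.8,0.12,0.4],[0,0,0],0],
  ],
)

```text
time_s: 15.6
tcp_pos: [0.4337, 0.102, 0.1501]
eef_rot: [179.9, 0.6, -157.5]
contact_force: [-0.2, 0.7, 0.7]
gripper_width: 0.0509
```

```bash
python3 - <<'E'
from h import *; from plant import r
c,st=snap(r,"wrist","w16");show(st);print(delta(st,[.4345,.102,.063],-157.5))
E
```

```text
t 15.6 p [0.4337 0.102  0.1501] rpy [ 179.93    0.57 -157.5 ] F [-0.2  0.7  0.7] w 50.9 q [  39.    3.  -35.    0.  -51. -106.]
(array([ 0.  , -0.01,  2.18]), array([ 0.01,  0.07, -0.  ]))
```

View pics/w16.png

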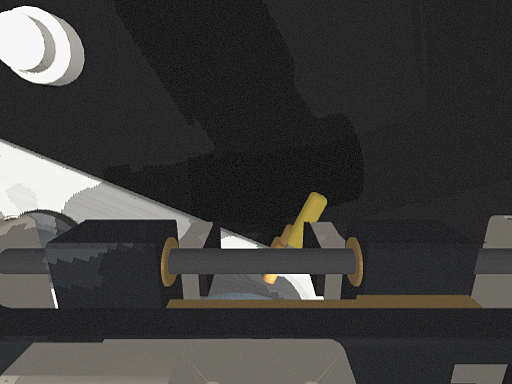

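Call:
apply_moves(
  targets=[
    [[0,-0.1,0],[0,0.07,0],0],
    [[0,0,0],[0,0,0],0],
    [[0.05,0,0.3],[0,0,0],0],
    [[0.05,0,0.5],[0,0,0],0],
    [[0.05,0,0.6],[0,0,0],0],
  ],
  squeeze=10,
)

```text
time_s: 16.15
tcp_pos: [0.4276, 0.0951, 0.093]
eef_rot: [179.8, 0.2, -157.6]
contact_force: [0.1, -0.5, 0.4]
gripper_width: 0.0068
```

```bash
python3 - <<'E'
from h import *; from plant import r
st=r.get_state();show(st);print(delta(st,[.4345,.102,.063],-157.5))
E
```

```text
t 16.15 p [0.4276 0.0951 0.093 ] rpy [ 1.7981e+02  1.6000e-01 -1.5756e+02] F [ 0.1 -0.5  0.4] w 6.8 q [  38.    8.  -40.   -0.  -43. -106.]
(array([-0.22,  0.09,  0.75]), array([ 0.02,  0.02, -0.01]))
```

Call:
apply_moves(
  targets=[
    [[-0.2,0,0.4],[0,0.02,0],0],
    [[0,0,0.3],[0,0,0],0],
    [[0,0,0],[0,0,0],0],
  ],
)

```text
time_s: 16.45
tcp_pos: [0.4377, 0.0989, 0.0619]
eef_rot: [179.9, -0.1, -157.6]
contact_force: [1.0, 0.0, 0.7]
gripper_width: 0.0002
```

```bash
python3 - <<'E'
from h import *; from plant import r
c,st=snap(r,"scene","s17");show(st);print(delta(st,[.4345,.102,.063],-157.5))
c2,st=snap(r,"top","t17")
cv2.imwrite("pics/s17.png",np.hstack([cv2.resize(c["img"][160:280,260:380],(400,400),interpolation=cv2.INTER_CUBIC),cv2.resize(c2["img"][140:260,150:270],(400,400),interpolation=cv2.INTER_CUBIC)]))
# plan
ax=np.array([.4858,.147]);tx=np.array([np.cos(np.radians(-157.5)),np.sin(np.radians(-157.5))]);ty=np.array([np.sin(np.radians(-157.5)),-np.cos(np.radians(-157.5))])
for a in np.radians(np.arange(0,93,15)):
    ang=np.radians(178.65)-a; d=np.array([np.cos(ang),np.sin(ang)]); n=np.array([-d[1],d[0]]) # ccw side
    if True:
        h=9.5e-3*abs(n@tx)+21e-3*abs(n@ty); C=ax+.052*d+n*(.008+h)
    print(np.degrees(a).round(),n.round(2),C.round(4))
E
```

```text
t 16.45 p [0.4377 0.0989 0.0619] rpy [ 1.7985e+02 -1.2000e-01 -1.5765e+02] F [1.  0.  0.7] w 0.2 q [  38.   12.  -40.   -0.  -38. -105.]
(array([ 0.04,  0.1 , -0.03]), array([ 0.02, -0.01, -0.02]))
0.0 [-0.02 -1.  ] [0.4331 0.1172]
15.0 [-0.28 -0.96] [0.4274 0.1326]
30.0 [-0.52 -0.85] [0.4268 0.1501]
45.0 [-0.72 -0.69] [0.4322 0.1678]
60.0 [-0.88 -0.48] [0.4436 0.1832]
75.0 [-0.97 -0.24] [0.4535 0.1927]
90.0 [-1.    0.02] [0.4619 0.1996]
```

View pics/s17.png

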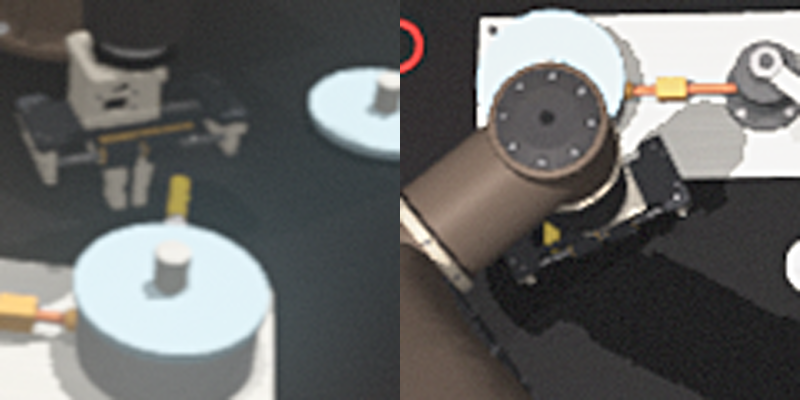

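Call:
apply_moves(
  targets=[
    [[-0.04,0.34,0],[0,0,0],0],
    [[-0.04,0.34,0],[0,0,0],0],
    [[-0.1,0.3,0],[0,0,0],0],
    [[-0.1,0.3,0],[0,0,0],0],
    [[0,0,0],[0,0,0],0],
  ],
)

```text
time_s: 17.05
tcp_pos: [0.4312, 0.1532, 0.0666]
eef_rot: [179.9, 0.2, -157.7]
contact_force: [-0.3, -0.0, -0.5]
gripper_width: 0.0005
```

```bash
python3 - <<'E'
from h import *; from plant import r
c,st=snap(r,"scene","s18");show(st);print(delta(st,[.433,.168,.063],-157.5))
cv2.imwrite("pics/s18.png",cv2.resize(c["img"][170:280,240:380],None,fx=4,fy=4,interpolation=cv2.INTER_CUBIC))
E
```

```text
t 17.05 p [0.4312 0.1532 0.0666] rpy [ 1.7985e+02  1.7000e-01 -1.5770e+02] F [-0.3 -0.  -0.5] w 0.5 q [  44.   12.  -39.   -0.  -39. -112.]
(array([-0.18,  0.32,  0.09]), array([ 0.02,  0.02, -0.03]))
```

View pics/s18.png

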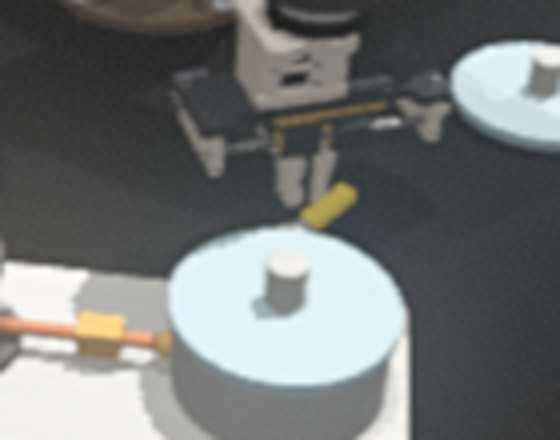

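Call:
apply_moves(
  targets=[
    [[-0.18,0.3,0.08],[0,0,0],0],
    [[-0.2,0.13,0],[0,0,0],0],
    [[-0.2,0.13,0],[0,0,0],0],
    [[-0.28,0.1,0],[0,0,0],0],
    [[-0.28,0.1,0],[0,0,0],0],
  ],
)

```text
time_s: 17.6
tcp_pos: [0.4609, 0.1973, 0.063]
eef_rot: [179.9, -0.2, -157.8]
contact_force: [-4.0, -3.1, 0.9]
gripper_width: 0.0004
```

```bash
python3 - <<'E'
from h import *; from plant import r
c,st=snap(r,"scene","s19");show(st);print(delta(st,[.466,.2,.063],-157.5))
cv2.imwrite("pics/s19.png",cv2.resize(c["img"][170:280,240:380],None,fx=4,fy=4,interpolation=cv2.INTER_CUBIC))
E
```

```text
t 17.6 p [0.4609 0.1973 0.063 ] rpy [ 179.93   -0.18 -157.76] F [-4.  -3.1  0.9] w 0.4 q [  46.   16.  -34.   -0.  -41. -113.]
(array([-0.14,  0.01, -0.  ]), array([ 0.01, -0.02, -0.03]))
```

View pics/s19.png

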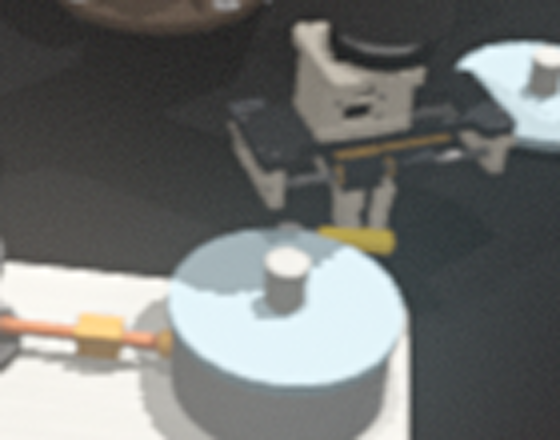

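Call:
apply_moves(
  targets=[
    [[-0.08,-0.03,0],[0,0,0],0],
    [[-0.05,-0.02,0],[0,0,0],0],
  ],
)

```text
time_s: 17.85
tcp_pos: [0.4654, 0.1987, 0.0621]
eef_rot: [179.9, -0.5, -157.9]
contact_force: [-22.9, 5.5, 16.4]
gripper_width: 0.0007
```

Call:
apply_moves(
  targets=[
    [[-0.05,-0.02,0],[0,0,0],0],
  ],
)

```text
time_s: 17.95
tcp_pos: [0.4653, 0.1987, 0.062]
eef_rot: [179.8, -0.7, -157.9]
contact_force: [-20.2, 5.8, 15.8]
gripper_width: 0.0006
```

Call:
apply_moves(
  targets=[
    [[-0.05,-0.02,0],[0,0,0],0],
  ],
)

```text
time_s: 18.05
tcp_pos: [0.4653, 0.1987, 0.0621]
eef_rot: [179.7, -0.9, -158.0]
contact_force: [-18.7, 4.8, 14.7]
gripper_width: 0.0005
```

Call:
apply_moves(
  targets=[
    [[0.3,0.1,0],[0,0,0],0],
    [[0.3,0.1,0],[0,-0.1,0],0],
    [[0,0,-0.7],[0,0,0],0],
    [[0,0,-0.9],[0,0,0],0],
    [[0,0,-0.9],[0,0,0],40],
  ],
)

```text
time_s: 18.55
tcp_pos: [0.4397, 0.1977, 0.1625]
eef_rot: [179.7, -0.0, -157.9]
contact_force: [1.9, 0.7, -0.4]
gripper_width: 0.004
```

```bash
python3 - <<'E'
from h import *; from plant import r
c,st=snap(r,"wrist","w20");show(st)
c2,st=snap(r,"scene","s20");show(st)
cv2.imwrite("pics/s20.png",cv2.resize(c2["img"][170:280,240:380],None,fx=4,fy=4,interpolation=cv2.INTER_CUBIC))
print(delta(st,[.44,.02,.26],-157.5))
E
```

```text
t 18.55 p [0.4397 0.1977 0.1625] rpy [ 1.7969e+02 -2.0000e-02 -1.5795e+02] F [ 1.9  0.7 -0.4] w 4.0 q [  47.    6.  -29.   -0.  -54. -115.]
t 18.6 p [0.4426 0.1996 0.1688] rpy [ 179.59    0.49 -157.87] F [2.5 0.6 5.4] w 7.5 q [  47.    6.  -29.   -0.  -54. -115.]
(array([ 1.73, -4.12, -2.32]), array([ 0.05,  0.06, -0.05]))
```

View pics/s20.png

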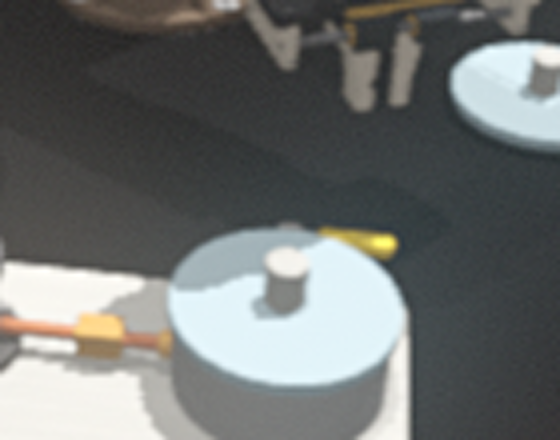

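View pics/w20.png

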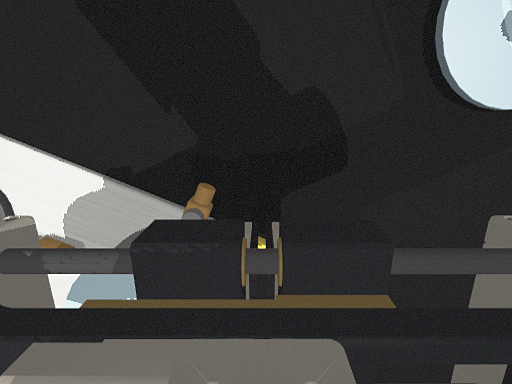

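```bash
python3 - <<'E'
from h import *; from plant import r
st=r.get_state();show(st);print(delta(st,[.535,-.135,.29],-157.5))
E
```

```text
t 18.65 p [0.4426 0.1999 0.1665] rpy [ 179.52    0.52 -157.9 ] F [ 1.   0.3 -0.3] w 11.4 q [  47.    6.  -29.   -0.  -54. -115.]
(array([ 0.98, -8.6 , -3.17]), array([ 0.06,  0.07, -0.05]))
```

Call:
apply_moves(
  targets=[
    [[0.1,-0.5,-0.8],[0.06,0.07,-0.05],87],
    [[0.1,-0.5,-0.8],[0,0,0],87],
    [[0.1,-0.6,-0.8],[0,0,0],87],
    [[0.1,-0.8,-0.5],[0,0,0],87],
    [[0.1,-0.9,-0.2],[0,0,0],87],
  ],
)

```text
time_s: 19.15
tcp_pos: [0.4773, 0.0704, 0.2967]
eef_rot: [179.9, 0.7, -157.1]
contact_force: [0.3, 0.4, 0.6]
gripper_width: 0.0507
```

Call:
apply_moves(
  targets=[
    [[0.1,-0.9,0],[0,0,0],87],
    [[0.1,-0.9,0],[0,0,0],87],
    [[0.1,-0.9,0],[0,0,0],87],
    [[0.1,-0.9,0],[0,0,0],87],
    [[0.05,-0.6,0],[0,0,0],87],
  ],
)

```text
time_s: 19.65
tcp_pos: [0.5319, -0.0978, 0.3004]
eef_rot: [-179.9, 1.7, -157.0]
contact_force: [0.1, 0.5, -0.4]
gripper_width: 0.0858
```

Call:
apply_moves(
  targets=[
    [[0,0,0],[0,0,0],87],
  ],
)

```text
time_s: 19.75
tcp_pos: [0.533, -0.1002, 0.3001]
eef_rot: [-179.9, 1.8, -157.2]
contact_force: [-0.6, 0.4, 0.1]
gripper_width: 0.0868
```

```bash
python3 - <<'E'
from h import *; from plant import r
c,st=snap(r,"wrist","w21");show(st);print(delta(st,[.535,-.135,.28],-157.5))
snap(r,"scene","s21");snap(r,"top","t21")
E
```

```text
t 19.75 p [ 0.533  -0.1002  0.3001] rpy [-179.88    1.75 -157.2 ] F [-0.6  0.4  0.1] w 86.8 q [ 10.   5. -12.  -0. -71. -77.]
(array([ 0.31, -0.82,  0.49]), array([-0.01,  0.22,  0.04]))
```

View pics/w21.png

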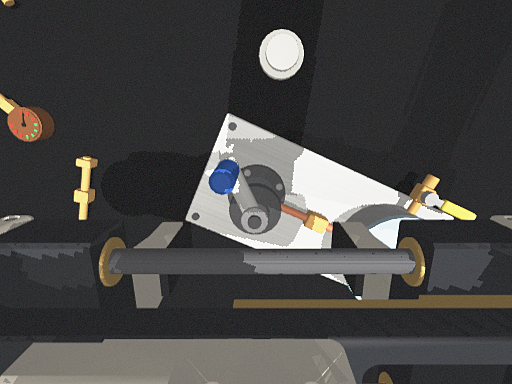

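View pics/t21.png

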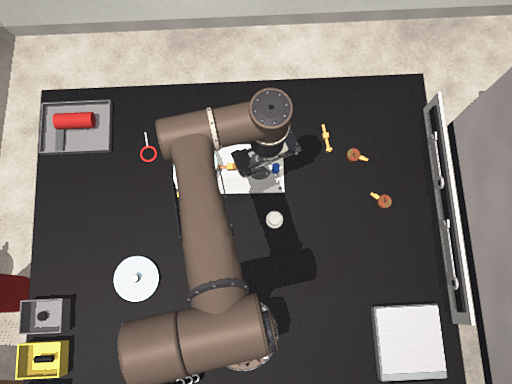

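```bash
python3 - <<'E'
from h import *
c=load("w21.npz");im=c["img"]
cv2.imwrite("pics/w21c.png",np.hstack([cv2.resize(im[150:240,195:285],(450,450),interpolation=cv2.INTER_CUBIC),cv2.resize(im[160:230,400:490],(350,272),interpolation=cv2.INTER_CUBIC)[:450] if 0 else np.zeros((450,1,3),np.uint8)]))
cv2.imwrite("pics/w21d.png",cv2.resize(im[165:230,400:490],None,fx=6,fy=6,interpolation=cv2.INTER_CUBIC))
hsv=cv2.cvtColor(im,cv2.COLOR_BGR2HSV);H,S,V=[hsv[...,i] for i in range(3)]
for a in cen((H>100)&(H<130)&(S>150)&(V>60),30): print(a[:3],plane(c,*np.array(a[1]),.16,c))
y=(H>20)&(H<35)&(S>150)&(V>150);y[:, :435]=False
for a in cen(y,20):
    v,u=np.where(a[3]);Q=plane(c,u,v,.06,c)[:,:2]*1000;print("lev",a[:3],Q.mean(0),cv2.minAreaRect(Q.astype(np.float32)))
    q=Q-Q.mean(0);w,e=np.linalg.eigh(q.T@q);print("dir",e[:,1],np.degrees(np.arctan2(e[1,1],e[0,1])))
E
```

```text
(np.int32(733), [223.8, 176.9], [209, 160, 30, 34]) [ 0.54450848 -0.13881489  0.16      ]
lev (np.int32(31), [445.8, 205.4], [441, 200, 15, 13]) [488.05574506 171.17705487] ((488.5928039550781, 173.9890594482422), (15.685290336608887, 15.854291915893555), 86.97872161865234)
dir [-0.97043086  0.24137927] 166.03203973576532
lev (np.int32(27), [462.0, 217.4], [449, 213, 27, 7]) [494.76711167 204.00697874] ((494.8509216308594, 202.7763214111328), (5.668129920959473, 40.767391204833984), 11.218299865722656)
dir [-0.16218622  0.98676017] 99.33381532984555
```

View pics/w21c.png

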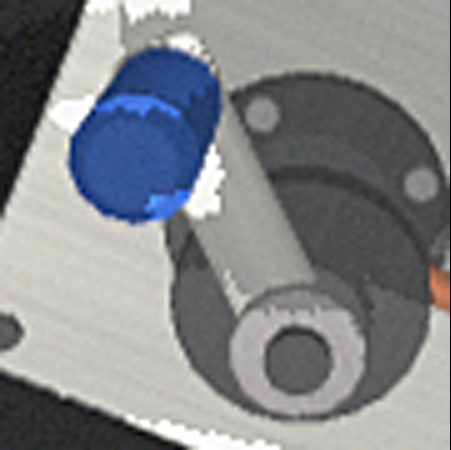

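View pics/w21d.png

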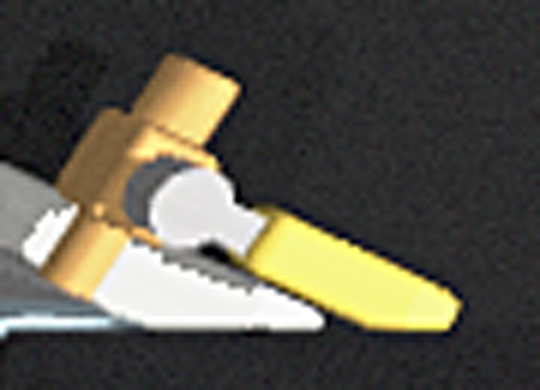

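```bash
python3 - <<'E'
from h import *
c=load("w21.npz");P=plane(c,np.array([444.7,476.7]),np.array([200.,215.]),.062,c);d=P[1]-P[0];print(P,np.degrees(np.arctan2(d[1],d[0])))
print("axis",plane(c,432.5,199.5,.062,c))
print("handle",plane(c,222.,181.6,.187,c))
Pc=cloud(c,c);print("depth hub",Pc[222,254],Pc[215,248],"cap",Pc[182,222])
print("hub",plane(c,254.6,222.4,Pc[222,254][2],c))
E
```

```text
[[0.48160546 0.1633816  0.062     ]
 [0.48305758 0.21980038 0.062     ]] 88.52563924465454
axis [0.48777609 0.14678209 0.062     ]
handle [ 0.5416015 -0.137926   0.187    ]
depth hub [ 0.58897905 -0.08724113  0.13693504] [ 0.58652834 -0.09630103  0.12921634] cap [ 0.54202388 -0.13779498  0.18682385]
hub [ 0.58917872 -0.08638954  0.13693504]
```

Call:
apply_moves(
  targets=[
    [[0.15,-0.45,0],[0,0.22,0.04],87],
    [[0,-0.45,0],[0,0,0],87],
    [[0,0,0.3],[0,0,0],87],
    [[0,0,0],[0,0,0],87],
  ],
)

```text
time_s: 20.3
tcp_pos: [0.5409, -0.1299, 0.2883]
eef_rot: [-179.9, 0.1, -157.1]
contact_force: [-0.5, 0.5, -1.2]
gripper_width: 0.0868
```

```bash
python3 - <<'E'
from h import *; from plant import r
c,st=snap(r,"wrist","w22");show(st);print(delta(st,[.5416,-.138,.163],-157.5))
im=c["img"];cv2.imwrite("pics/w22c.png",cv2.resize(im[130:300,180:340],None,fx=4,fy=4,interpolation=cv2.INTER_CUBIC))
E
```

```text
t 20.3 p [ 0.5409 -0.1299  0.2883] rpy [-1.7991e+02  1.5000e-01 -1.5712e+02] F [-0.5  0.5 -1.2] w 86.8 q [  7.   8. -11.   0. -72. -74.]
(array([ 0.07, -0.19,  3.13]), array([-0.01,  0.02,  0.05]))
```

View pics/w22c.png

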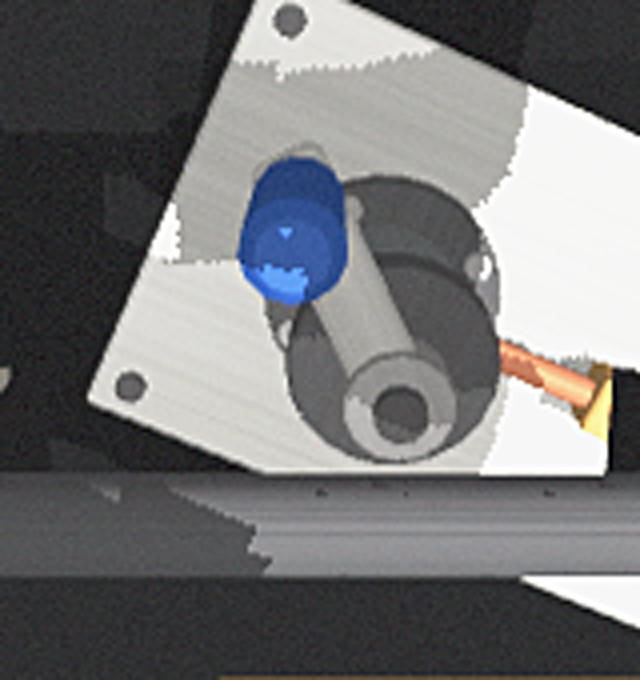

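```bash
python3 - <<'E'
from h import *
c=load("w22.npz");print(plane(c,253.3,192.8,.187,c),plane(c,280.5,232.5,.137,c))
E
```

```text
[ 0.54200813 -0.13830336  0.187     ] [ 0.58747851 -0.08738134  0.137     ]
```

Call:
apply_moves(
  targets=[
    [[0.07,-0.16,0.6],[0,0,0.05],87],
    [[0.02,0,0.7],[0,0,0],87],
    [[0.02,0,0.2],[0,0,0],87],
    [[0,0,0],[0,0,0],87],
  ],
)

```text
time_s: 20.75
tcp_pos: [0.5407, -0.1345, 0.2305]
eef_rot: [-179.7, 0.5, -157.2]
contact_force: [-0.2, 0.3, 0.4]
gripper_width: 0.0871
```

```bash
python3 - <<'E'
from h import *; from plant import r
c,st=snap(r,"wrist","w23");show(st);print(delta(st,[.5416,-.138,.163],-157.5))
im=c["img"];cv2.imwrite("pics/w23c.png",im[120:320,80:440])
E
```

```text
t 20.75 p [ 0.5407 -0.1345  0.2305] rpy [-179.72    0.47 -157.24] F [-0.2  0.3  0.4] w 87.1 q [  6.  10. -16.   0. -64. -74.]
(array([ 0.03, -0.08,  1.69]), array([-0.03,  0.06,  0.03]))
```

View pics/w23c.png

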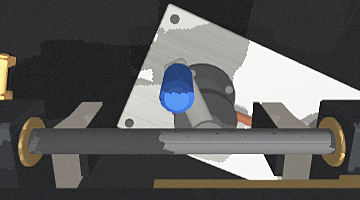

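Call:
apply_moves(
  targets=[
    [[0.02,-0.08,0.5],[-0.03,0.06,0.03],87],
    [[0.02,0,0.6],[0,0,0],87],
    [[0.02,0,0.4],[0,0,0],87],
    [[0,0,0],[0,0,0],87],
  ],
)

```text
time_s: 21.2
tcp_pos: [0.5444, -0.1375, 0.1765]
eef_rot: [-179.7, 0.6, -157.3]
contact_force: [-0.5, 0.3, 0.3]
gripper_width: 0.087
```

```bash
python3 - <<'E'
from h import *; from plant import r
c,st=snap(r,"wrist","w24");show(st);print(delta(st,[.542,-.138,.163],-157.5))
im=c["img"];cv2.imwrite("pics/w24c.png",im[120:320,80:440])
E
```

```text
t 21.2 p [ 0.5444 -0.1375  0.1765] rpy [-179.68    0.56 -157.32] F [-0.5  0.3  0.3] w 87.0 q [  6.  13. -20.   0. -57. -73.]
(array([0.06, 0.01, 0.34]), array([-0.04,  0.07,  0.02]))
```

View pics/w24c.png

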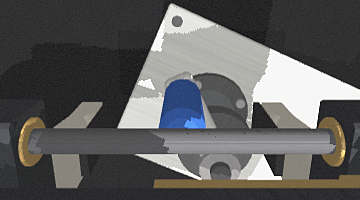

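Call:
apply_moves(
  targets=[
    [[0.05,0,0.3],[-0.04,0.07,0.02],60],
    [[0,0,0],[0,0,0],50],
    [[0,0,0],[0,0,0],36],
  ],
)

```text
time_s: 21.55
tcp_pos: [0.5457, -0.1382, 0.1688]
eef_rot: [-179.8, 0.3, -157.4]
contact_force: [0.4, 0.0, -0.6]
gripper_width: 0.0685
```

```bash
python3 - <<'E'
from h import *; from plant import r
st=r.get_state();show(st);print(delta(st,[.542,-.138,.163],-157.5))
E
```

```text
t 21.55 p [ 0.5457 -0.1382  0.1688] rpy [-179.83    0.33 -157.41] F [ 0.4  0.  -0.6] w 68.5 q [  6.  13. -20.   0. -56. -73.]
(array([0.09, 0.04, 0.15]), array([-0.02,  0.04,  0.01]))
```

Call:
apply_moves(
  targets=[
    [[0.09,0.04,0.14],[-0.02,0.04,0],50],
    [[0,0,0],[0,0,0],40],
    [[0,0,0],[0,0,0],35],
  ],
)

```text
time_s: 21.85
tcp_pos: [0.5419, -0.1381, 0.1638]
eef_rot: [-180.0, 0.1, -157.4]
contact_force: [-0.1, -1.0, 0.1]
gripper_width: 0.0446
```

```bash
python3 - <<'E'
from h import *; from plant import r
st=r.get_state();show(st);print(delta(st,[.542,-.138,.163],-157.5))
E
```

```text
t 21.85 p [ 0.5419 -0.1381  0.1638] rpy [-1.7998e+02  6.0000e-02 -1.5741e+02] F [-0.1 -1.   0.1] w 44.6 q [  6.  13. -20.   0. -56. -73.]
(array([-0.  ,  0.  ,  0.02]), array([-0.  ,  0.01,  0.01]))
```

Call:
apply_moves(
  targets=[
    [[0,0,0],[0,0,0],30],
    [[0,0,0],[0,0,0],22],
    [[0,0,0],[0,0,0],22],
  ],
  squeeze=15,
)

```text
time_s: 22.15
tcp_pos: [0.542, -0.1383, 0.164]
eef_rot: [-180.0, 0.1, -157.4]
contact_force: [0.8, -0.2, -0.7]
gripper_width: 0.0256
```

Call:
apply_moves(
  targets=[
    [[0,0,0],[0,0,0],22],
    [[0,0,0],[0,0,0],22],
  ],
  squeeze=40,
)

```text
time_s: 22.35
tcp_pos: [0.542, -0.1383, 0.164]
eef_rot: [-180.0, 0.1, -157.4]
contact_force: [-0.0, -0.7, 0.3]
gripper_width: 0.0255
```

```bash
python3 - <<'E'
from h import *; from plant import r
c,st=snap(r,"wrist","w25");show(st)
snap(r,"scene","s25");show(r.get_state())
im=c["img"];cv2.imwrite("pics/w25c.png",im[120:320,80:440])
c=load("s25.npz");a=load("a_scene.npz")
for k in(a,c):
    hsv=cv2.cvtColor(k["img"],cv2.COLOR_BGR2HSV);m=(hsv[...,0]>100)&(hsv[...,0]<130)&(hsv[...,1]>150);m[:, :180]=0;m[:,260:]=0
    for q in cen(m,6):print(q[:3])
E
```

```text
t 22.35 p [ 0.542  -0.1383  0.164 ] rpy [-1.7996e+02  7.0000e-02 -1.5742e+02] F [-0.  -0.7  0.3] w 25.5 q [  6.  13. -20.   0. -56. -73.]
t 22.45 p [ 0.542  -0.1383  0.164 ] rpy [-1.7996e+02  7.0000e-02 -1.5742e+02] F [ 0.3 -0.6  0.3] w 25.4 q [  6.  13. -20.   0. -56. -73.]
(np.int32(49), [212.1, 196.6], [208, 194, 9, 6])
(np.int32(137), [212.7, 203.3], [209, 194, 9, 20])
```

View pics/w25c.png

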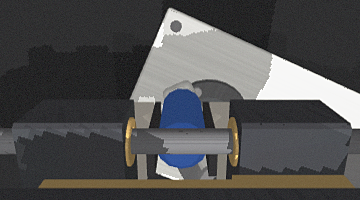

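View pics/s25.png

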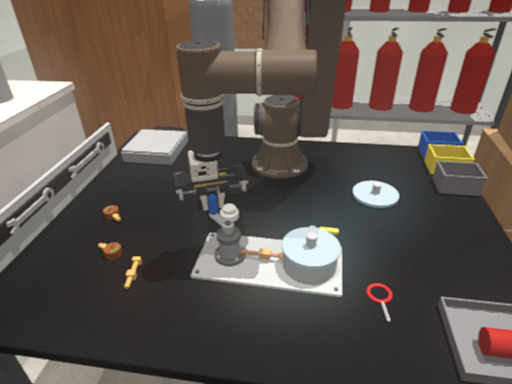

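```bash
cat > crank.py <<'E'
from h import *; from plant import r
import sys
step=float(sys.argv[1]) if len(sys.argv)>1 else 18; n=int(sys.argv[2]) if len(sys.argv)>2 else 5
A=np.array([.5883,-.0866]);P0=np.array([.542,-.1383]);R0=np.hypot(*(P0-A));a0=np.degrees(np.arctan2(*(P0-A)[::-1]))
st=r.get_state();show(st);rel=st["tcp_pos"][:2]-A;a=np.degrees(np.arctan2(rel[1],rel[0]))
print("R",np.hypot(*rel).round(4),"wound mod360",((a0-a)%360).__round__(1))
M=R.from_euler('xyz',st["eef_rot"],degrees=True)
p=st["tcp_pos"].copy();rows=[]
for i in range(n):
    a-=step; q=np.array([*(A+R0*np.array([np.cos(np.radians(a)),np.sin(np.radians(a))])),.164])
    rows.append((M.inv().apply(q-p)/.04).round(2).tolist());p=q
print(rows, delta(st,q,-157.4)[1])
E
python3 crank.py
```

```text
t 22.45 p [ 0.542  -0.1383  0.164 ] rpy [-1.7996e+02  7.0000e-02 -1.5742e+02] F [ 0.3 -0.6  0.3] w 25.4 q [  6.  13. -20.   0. -56. -73.]
R 0.0694 wound mod360 0.0
[[0.15, 0.52, -0.0], [-0.01, 0.54, -0.0], [-0.18, 0.51, -0.0], [-0.33, 0.43, 0.0], [-0.45, 0.31, 0.0]] [-0.01  0.01 -0.  ]
```

Call:
apply_moves(
  targets=[
    [[0.15,0.52,0],[0,0,0],22],
    [[-0.01,0.54,0],[0,0,0],22],
  ],
)

```text
time_s: 22.65
tcp_pos: [0.5212, -0.1035, 0.164]
eef_rot: [-179.8, 0.0, -157.5]
contact_force: [6.7, -2.2, -5.2]
gripper_width: 0.0246
```

```bash
python3 crank.py
```

```text
t 22.65 p [ 0.5212 -0.1035  0.164 ] rpy [-1.7980e+02  3.0000e-02 -1.5754e+02] F [ 6.7 -2.2 -5.2] w 24.6 q [ 10.  11. -24.   0. -55. -78.]
R 0.0692 wound mod360 34.0
[[-0.16, 0.52, -0.0], [-0.31, 0.44, -0.0], [-0.44, 0.32, -0.0], [-0.51, 0.17, -0.0], [-0.54, 0.01, 0.0]] [-0.02  0.   -0.02]
```

Call:
apply_moves(
  targets=[
    [[-0.16,0.54,0],[0,0,0],22],
    [[-0.31,0.46,0],[0,0,0],22],
    [[-0.45,0.33,0],[0,0,0],22],
    [[-0.53,0.18,0],[0,0,0],22],
    [[-0.56,0.01,0],[0,0,0],22],
  ],
)

```text
time_s: 23.15
tcp_pos: [0.5721, -0.0182, 0.1639]
eef_rot: [-179.4, -0.1, -157.6]
contact_force: [-0.3, -17.2, -1.4]
gripper_width: 0.0252
```

```bash
python3 crank.py
```

```text
t 23.15 p [ 0.5721 -0.0182  0.1639] rpy [-1.7939e+02 -5.0000e-02 -1.5755e+02] F [ -0.3 -17.2  -1.4] w 25.2 q [ 18.  15. -19.   1. -56. -86.]
R 0.0703 wound mod360 124.8
[[-0.51, -0.19, -0.0], [-0.44, -0.32, 0.0], [-0.32, -0.44, 0.0], [-0.17, -0.52, 0.01], [0.0, -0.54, 0.01]] [-0.08 -0.01 -0.02]
```

Call:
apply_moves(
  targets=[
    [[-0.51,-0.2,0],[-0.08,0,-0.02],22],
    [[-0.44,-0.33,0],[0,0,0],22],
    [[-0.32,-0.45,0],[0,0,0],22],
    [[-0.17,-0.53,0],[0,0,0],22],
    [[0,-0.55,0],[0,0,0],22],
  ],
)

```text
time_s: 23.65
tcp_pos: [0.6574, -0.0689, 0.1638]
eef_rot: [179.7, -0.4, -157.1]
contact_force: [-8.2, 2.7, 7.5]
gripper_width: 0.0254
```

```bash
python3 crank.py
```

```text
t 23.65 p [ 0.6574 -0.0689  0.1638] rpy [ 179.72   -0.44 -157.08] F [-8.2  2.7  7.5] w 25.4 q [ 11.  23.  -7.  -0. -61. -78.]
R 0.0713 wound mod360 213.8
[[0.21, -0.51, -0.0], [0.32, -0.44, 0.0], [0.44, -0.32, 0.0], [0.51, -0.17, 0.0], [0.54, -0.0, 0.0]] [ 0.03 -0.05  0.04]
```

Call:
apply_moves(
  targets=[
    [[0.19,-0.52,0],[0.03,-0.05,0.04],22],
    [[0.32,-0.45,0],[0,0,0],22],
    [[0.44,-0.33,0],[0,0,0],22],
    [[0.52,-0.18,0],[0,0,0],22],
    [[0.55,-0.01,0],[0,0,0],22],
  ],
)

```text
time_s: 24.15
tcp_pos: [0.6089, -0.1542, 0.164]
eef_rot: [179.8, 0.3, -157.3]
contact_force: [1.9, 9.0, 2.1]
gripper_width: 0.0251
```

```bash
python3 crank.py
```

```text
t 24.15 p [ 0.6089 -0.1542  0.164 ] rpy [ 179.78    0.28 -157.33] F [1.9 9.  2.1] w 25.1 q [  3.  20. -12.  -0. -59. -71.]
R 0.0707 wound mod360 301.2
[[0.52, 0.17, -0.0], [0.46, 0.29, -0.0], [0.34, 0.42, -0.0], [0.2, 0.51, 0.0], [0.03, 0.54, 0.0]] [0.03 0.03 0.01]
```

Call:
apply_moves(
  targets=[
    [[0.53,0.17,0],[0.03,0.03,0],22],
    [[0.46,0.3,0],[0,0,0],22],
    [[0.35,0.43,0],[0,0,0],22],
    [[0.2,0.52,0],[0,0,0],22],
    [[0.03,0.55,0],[0,0,0],22],
  ],
)

```text
time_s: 24.65
tcp_pos: [0.5221, -0.1076, 0.1641]
eef_rot: [-179.7, 0.7, -157.5]
contact_force: [9.2, -1.2, -8.1]
gripper_width: 0.025
```

```bash
sed -i 's/\.5883,-\.0866/.589,-.087/' crank.py; python3 crank.py
```

```text
t 24.65 p [ 0.5221 -0.1076  0.1641] rpy [-179.68    0.65 -157.54] F [ 9.2 -1.2 -8.1] w 25.0 q [ 10.  11. -24.   0. -54. -77.]
R 0.0699 wound mod360 30.4
[[-0.14, 0.53, 0.0], [-0.29, 0.46, 0.0], [-0.42, 0.35, 0.0], [-0.51, 0.2, 0.0], [-0.54, 0.03, 0.01]] [-0.04  0.08 -0.02]
```

Turn 1 done (390°).

Call:
apply_moves(
  targets=[
    [[-0.14,0.54,0],[-0.04,0.08,-0.02],22],
    [[-0.29,0.47,0],[0,0,0],22],
    [[-0.43,0.35,0],[0,0,0],22],
    [[-0.52,0.2,0],[0,0,0],22],
    [[-0.55,0.03,0],[0,0,0],22],
  ],
)

```text
time_s: 25.15
tcp_pos: [0.5677, -0.0196, 0.1639]
eef_rot: [-179.7, -0.0, -157.4]
contact_force: [-0.2, -12.8, -0.4]
gripper_width: 0.0256
```

```bash
python3 crank.py
```

```text
t 25.15 p [ 0.5677 -0.0196  0.1639] rpy [-1.7968e+02 -5.0000e-02 -1.5737e+02] F [ -0.2 -12.8  -0.4] w 25.6 q [ 18.  14. -20.   0. -56. -86.]
R 0.0707 wound mod360 120.0
[[-0.53, -0.16, -0.0], [-0.46, -0.29, 0.0], [-0.35, -0.42, 0.0], [-0.2, -0.5, 0.0], [-0.04, -0.54, 0.0]] [-0.04 -0.01  0.  ]
```

Call:
apply_moves(
  targets=[
    [[-0.53,-0.16,0],[-0.04,-0.01,0],22],
    [[-0.47,-0.3,0],[0,0,0],22],
    [[-0.35,-0.43,0],[0,0,0],22],
    [[-0.2,-0.52,0],[0,0,0],22],
    [[-0.04,-0.55,0],[0,0,0],22],
  ],
)

```text
time_s: 25.65
tcp_pos: [0.6561, -0.0646, 0.1638]
eef_rot: [179.8, -0.4, -157.1]
contact_force: [-9.3, 2.0, 7.5]
gripper_width: 0.0251
```

```bash
python3 crank.py
```

```text
t 25.65 p [ 0.6561 -0.0646  0.1638] rpy [ 179.79   -0.43 -157.06] F [-9.3  2.   7.5] w 25.1 q [ 11.  23.  -7.  -0. -61. -78.]
R 0.0707 wound mod360 209.1
[[0.16, -0.53, -0.01], [0.28, -0.46, 0.0], [0.41, -0.35, 0.0], [0.5, -0.21, 0.0], [0.54, -0.04, 0.0]] [ 0.03 -0.05  0.04]
```

Call:
apply_moves(
  targets=[
    [[0.15,-0.53,0],[0.03,-0.05,0.04],22],
    [[0.29,-0.47,0],[0,0,0],22],
    [[0.42,-0.36,0],[0,0,0],22],
    [[0.51,-0.21,0],[0,0,0],22],
    [[0.55,-0.04,0],[0,0,0],22],
  ],
)

```text
time_s: 26.15
tcp_pos: [0.6125, -0.153, 0.1639]
eef_rot: [179.8, 0.2, -157.3]
contact_force: [1.9, 8.6, 1.1]
gripper_width: 0.0252
```

```bash
python3 crank.py
```

```text
t 26.15 p [ 0.6125 -0.153   0.1639] rpy [ 179.83    0.21 -157.3 ] F [1.9 8.6 1.1] w 25.2 q [  4.  20. -11.  -0. -59. -71.]
R 0.0701 wound mod360 297.9
[[0.53, 0.13, -0.0], [0.47, 0.27, -0.0], [0.36, 0.41, -0.0], [0.22, 0.5, 0.0], [0.06, 0.54, 0.0]] [0.02 0.03 0.01]
```

Call:
apply_moves(
  targets=[
    [[0.54,0.13,0],[0.02,0.03,0],22],
    [[0.48,0.28,0],[0,0,0],22],
    [[0.37,0.42,0],[0,0,0],22],
    [[0.22,0.51,0],[0,0,0],22],
    [[0.06,0.55,0],[0,0,0],22],
  ],
)

```text
time_s: 26.65
tcp_pos: [0.5231, -0.1106, 0.1641]
eef_rot: [-179.7, 0.6, -157.5]
contact_force: [11.4, -0.2, -9.3]
gripper_width: 0.025
```

```bash
python3 crank.py
```

```text
t 26.65 p [ 0.5231 -0.1106  0.1641] rpy [-179.74    0.64 -157.51] F [11.4 -0.2 -9.3] w 25.0 q [  9.  11. -24.   0. -54. -77.]
R 0.07 wound mod360 27.8
[[-0.12, 0.53, 0.0], [-0.27, 0.47, 0.0], [-0.4, 0.37, 0.0], [-0.5, 0.22, 0.0], [-0.54, 0.06, 0.01]] [-0.03  0.08 -0.01]
```

Turn 2 done (748°); third turn.

Call:
apply_moves(
  targets=[
    [[-0.12,0.54,0],[-0.03,0.08,-0.01],22],
    [[-0.27,0.48,0],[0,0,0],22],
    [[-0.41,0.37,0],[0,0,0],22],
    [[-0.51,0.22,0],[0,0,0],22],
    [[-0.55,0.06,0],[0,0,0],22],
  ],
)

```text
time_s: 27.15
tcp_pos: [0.5639, -0.021, 0.1639]
eef_rot: [-179.7, -0.1, -157.4]
contact_force: [0.6, -12.2, 0.1]
gripper_width: 0.0251
```

```bash
python3 crank.py
```

```text
t 27.15 p [ 0.5639 -0.021   0.1639] rpy [-1.7969e+02 -6.0000e-02 -1.5743e+02] F [  0.6 -12.2   0.1] w 25.1 q [ 18.  14. -20.   0. -56. -86.]
R 0.0706 wound mod360 116.7
[[-0.53, -0.13, -0.0], [-0.48, -0.26, 0.0], [-0.37, -0.4, 0.0], [-0.23, -0.49, 0.0], [-0.07, -0.54, 0.0]] [-0.04 -0.01 -0.  ]
```

Call:
apply_moves(
  targets=[
    [[-0.54,-0.13,0],[-0.04,-0.01,0],22],
    [[-0.49,-0.27,0],[0,0,0],22],
    [[-0.38,-0.41,0],[0,0,0],22],
    [[-0.23,-0.5,0],[0,0,0],22],
    [[-0.07,-0.55,0],[0,0,0],22],
  ],
)

```text
time_s: 27.65
tcp_pos: [0.6546, -0.0607, 0.1638]
eef_rot: [179.8, -0.4, -157.1]
contact_force: [-8.0, 0.6, 7.3]
gripper_width: 0.025
```

```bash
python3 crank.py
```

```text
t 27.65 p [ 0.6546 -0.0607  0.1638] rpy [ 179.8    -0.43 -157.12] F [-8.   0.6  7.3] w 25.0 q [ 12.  22.  -7.  -0. -61. -79.]
R 0.0707 wound mod360 205.7
[[0.12, -0.54, -0.0], [0.26, -0.48, 0.0], [0.39, -0.38, 0.0], [0.49, -0.24, 0.0], [0.54, -0.08, 0.0]] [ 0.03 -0.05  0.03]
```

Call:
apply_moves(
  targets=[
    [[0.11,-0.54,0],[0.03,-0.05,0.03],22],
    [[0.26,-0.49,0],[0,0,0],22],
    [[0.4,-0.39,0],[0,0,0],22],
    [[0.5,-0.24,0],[0,0,0],22],
    [[0.55,-0.08,0],[0,0,0],22],
  ],
)

```text
time_s: 28.15
tcp_pos: [0.6153, -0.1521, 0.1639]
eef_rot: [179.8, 0.1, -157.3]
contact_force: [-0.8, 14.1, 4.9]
gripper_width: 0.0252
```

```bash
python3 crank.py 16 4
```

```text
t 28.15 p [ 0.6153 -0.1521  0.1639] rpy [ 1.7976e+02  1.0000e-01 -1.5728e+02] F [-0.8 14.1  4.9] w 25.2 q [  4.  20. -11.  -0. -59. -71.]
R 0.0702 wound mod360 295.5
[[0.48, 0.09, -0.0], [0.44, 0.2, 0.0], [0.37, 0.32, 0.0], [0.27, 0.4, 0.0]] [0.03 0.01 0.02]
```

Call:
apply_moves(
  targets=[
    [[0.48,0.09,0],[0.03,0.01,0],22],
    [[0.44,0.2,0],[0,0,0],22],
    [[0.37,0.32,0],[0,0,0],22],
    [[0.08,0.12,0],[0,0,0],22],
  ],
)

```text
time_s: 28.55
tcp_pos: [0.5538, -0.147, 0.1641]
eef_rot: [-179.9, 0.5, -157.4]
contact_force: [2.1, -3.4, -5.5]
gripper_width: 0.025
```

```bash
python3 crank.py 5 2;  python3 -c "
from h import *; from plant import r
st=r.get_state();print(delta(st,[.542,-.1383,.164],-157.42))"
```

```text
t 28.55 p [ 0.5538 -0.147   0.1641] rpy [-179.87    0.5  -157.38] F [ 2.1 -3.4 -5.5] w 25.0 q [  5.  14. -19.  -0. -56. -72.]
R 0.0696 wound mod360 347.9
[[0.09, 0.13, 0.0], [0.07, 0.13, -0.0]] [-0.02  0.06  0.  ]
(array([ 0.19,  0.31, -0.  ]), array([-0.02,  0.06,  0.01]))
```

Call:
apply_moves(
  targets=[
    [[0.12,0.18,0],[-0.02,0.06,0],22],
    [[0.06,0.12,0],[0,0,0],22],
  ],
)

```text
time_s: 28.75
tcp_pos: [0.5426, -0.1388, 0.1641]
eef_rot: [-180.0, -0.0, -157.4]
contact_force: [3.1, -3.4, -3.1]
gripper_width: 0.0254
```

```bash
python3 crank.py 5 1;  python3 -c "
from h import *; from plant import r
st=r.get_state();print(delta(st,[.542,-.1383,.164],-157.42))"
```

```text
t 28.75 p [ 0.5426 -0.1388  0.1641] rpy [-1.7998e+02 -1.0000e-02 -1.5736e+02] F [ 3.1 -3.4 -3.1] w 25.4 q [  6.  14. -20.   0. -56. -73.]
R 0.0695 wound mod360 359.4
[[0.06, 0.14, 0.0]] [-0.   -0.    0.01]
(array([0.01, 0.02, 0.  ]), array([-0.  , -0.  ,  0.01]))
```

Call:
apply_moves(
  targets=[
    [[0.02,0.03,0],[0,0,0],22],
    [[0,0,0],[0,0,0],22],
  ],
)

```text
time_s: 28.95
tcp_pos: [0.5415, -0.1377, 0.164]
eef_rot: [-180.0, -0.1, -157.3]
contact_force: [-0.0, -3.2, -1.3]
gripper_width: 0.0253
```

```bash
python3 crank.py 5 1; python3 - <<'E'
from h import *; from plant import r
snap(r,"scene","s26");snap(r,"wrist","w26")
for n in("a_scene","s25","s26","w25","w26"):
    k=load(n+".npz");im=k["img"]
    hsv=cv2.cvtColor(im,cv2.COLOR_BGR2HSV);m=(hsv[...,0]>100)&(hsv[...,0]<130)&(hsv[...,1]>150)&(hsv[...,2]>40)
    if n[0]!="w": m[:, :180]=0;m[:,260:]=0;m[:170]=0
    else: m[247:]=0
    for q in cen(m,20):print(n,q[:3])
E
```

```text
t 28.95 p [ 0.5415 -0.1377  0.164 ] rpy [-1.7996e+02 -7.0000e-02 -1.5731e+02] F [-0.  -3.2 -1.3] w 25.3 q [  6.  13. -20.   0. -56. -73.]
R 0.0695 wound mod360 0.7
[[0.06, 0.14, 0.0]] [-0.   -0.01  0.01]
a_scene (np.int32(49), [212.1, 196.6], [208, 194, 9, 6])
s25 (np.int32(137), [212.7, 203.3], [209, 194, 9, 20])
s26 (np.int32(140), [212.9, 203.2], [209, 194, 9, 20])
w25 (np.int32(1347), [261.7, 230.1], [240, 210, 45, 37])
w26 (np.int32(1344), [261.7, 230.1], [239, 210, 46, 37])
```

Call:
apply_moves(
  targets=[
    [[0,0,0],[0,0,0],40],
    [[0,0,0],[0,0,0],60],
    [[0,0,0],[0,0,0],80],
  ],
)

```text
time_s: 29.35
tcp_pos: [0.5413, -0.1376, 0.1639]
eef_rot: [180.0, -0.1, -157.3]
contact_force: [0.5, 0.3, 0.2]
gripper_width: 0.0435
```

```bash
python3 - <<'E'
from h import *; from plant import r
c,st=snap(r,"wrist","w27");show(st);cv2.imwrite("pics/w27c.png",c["img"][120:320,80:440])
E
```

```text
t 29.35 p [ 0.5413 -0.1376  0.1639] rpy [ 1.7997e+02 -1.2000e-01 -1.5734e+02] F [0.5 0.3 0.2] w 43.5 q [  6.  14. -20.   0. -56. -73.]
```

View pics/w27c.png

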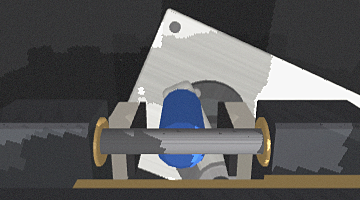

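Handle is free between the pads. Wait to open fully, then rise and go aside.

Call:
apply_moves(
  targets=[
    [[0,0,0],[0,0,0],87],
    [[0,0,-0.1],[0,0,0],87],
    [[0,0,-0.5],[0,0,0],87],
    [[0,0,-0.8],[0,0,0],87],
    [[0,0,-0.9],[0,0,0],87],
  ],
)

```text
time_s: 29.9
tcp_pos: [0.5385, -0.1374, 0.2539]
eef_rot: [179.7, -0.7, -157.4]
contact_force: [1.1, -0.1, 0.4]
gripper_width: 0.0854
```

Call:
apply_moves(
  targets=[
    [[0,0,-0.9],[0,0,0],87],
    [[0,-0.5,-0.5],[0,0,0],87],
    [[0.2,-0.9,0],[0,0,0],87],
    [[0.2,-0.9,0],[0,0,0],87],
    [[0.2,-0.9,0],[0,0,0],87],
  ],
)

```text
time_s: 30.4
tcp_pos: [0.5693, -0.2653, 0.323]
eef_rot: [-179.9, 0.1, -156.9]
contact_force: [1.2, -0.1, 0.3]
gripper_width: 0.087
```

Call:
apply_moves(
  targets=[
    [[0.5,-0.8,0],[0,0,0],87],
    [[0.5,-0.8,0],[0,0,0],87],
    [[0.5,-0.8,0],[0,0,0],87],
    [[0.5,-0.8,0],[0,0,0],87],
    [[0.5,-0.8,0],[0,0,0],87],
  ],
)

```text
time_s: 30.9
tcp_pos: [0.5397, -0.4588, 0.3245]
eef_rot: [-179.8, 0.1, -156.8]
contact_force: [1.1, 0.2, 0.2]
gripper_width: 0.087
```

```bash
python3 - <<'E'
from h import *; from plant import r
c,st=snap(r,"top","t30");show(st);s,_=snap(r,"scene","s30")
for n in("a_top","t30","a_scene","s30"):
    k=load(n+".npz");im=k["img"];hsv=cv2.cvtColor(im,cv2.COLOR_BGR2HSV);m=(hsv[...,0]>100)&(hsv[...,0]<130)&(hsv[...,1]>120)&(hsv[...,2]>40)
    if "scene" in n or n[0]=="s": m[:, :180]=0;m[:,260:]=0;m[:170]=0
    else: m[:,:255]=0;m[:,295:]=0;m[:140]=0;m[190:]=0
    for q in cen(m,15):print(n,q[:3])
cv2.imwrite("pics/t30c.png",cv2.resize(c["img"][110:240,120:400],None,fx=2.8,fy=2.8,interpolation=cv2.INTER_CUBIC))
cv2.imwrite("pics/s30c.png",cv2.resize(s["img"][170:330,80:430],None,fx=2.2,fy=2.2,interpolation=cv2.INTER_CUBIC))
E
```

```text
t 30.9 p [ 0.5397 -0.4588  0.3245] rpy [-1.7984e+02  1.0000e-01 -1.5683e+02] F [1.1 0.2 0.2] w 87.0 q [-25.  22.  13.   0. -81. -42.]
a_top (np.int32(55), [275.2, 167.9], [272, 163, 7, 10])
t30 (np.int32(57), [275.0, 168.2], [272, 164, 7, 10])
a_scene (np.int32(170), [212.6, 202.4], [207, 193, 11, 21])
s30 (np.int32(185), [212.9, 202.8], [207, 193, 12, 21])
```

View pics/t30c.png

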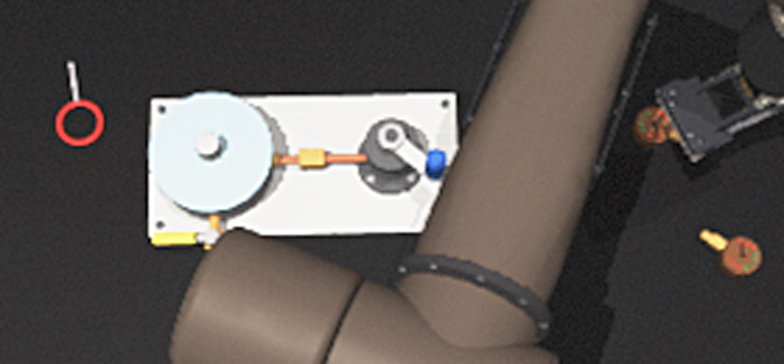

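View pics/s30c.png

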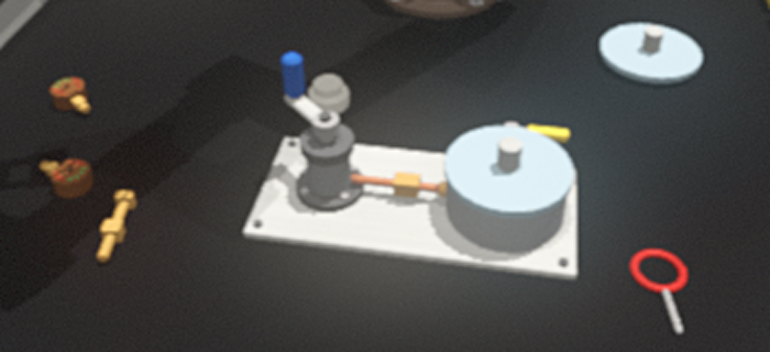

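```bash
python3 -c "
from plant import r
print(r.close_job(), r.get_state()['time_s'])"
```

```text
the job is handed in; nothing more can be done
the job is handed in; nothing more can be done
```

The job is handed in. All four steps were done in the order asked, and the arm's clock read about 31 s at the last check.

- **Gauge:** it lies flat and face up on the chamber floor. Touchdown was about 6 N, and the case top is about 27 mm above the floor, below the 40 mm fill line.
- **Lid:** of the two lids found, I used the one farther from the base (0.59 m, against 0.42 m). After release its flange top measured 84.1 mm above the bench, as it should when seated, with a slope under 0.001.
- **Vent cock:** I pushed the lever onto its stop with about 20 N sideways. It pointed at 88.5°, against 88.65° for the stand's +y axis, so it is fully shut.
- **Crank:** I wound it three turns clockwise and let go. At release the gripper position put the handle about 0.7° past its start. The before-and-after pictures agree to within about 0.5 px (roughly 1 mm, or 1°).
- **Bystanders:** the valve stem, pin ring, tube cap, brown look-alikes and the other lid all looked undisturbed in the final pictures.

No check failed. The largest force I read was about 29 N, while pushing the vent lever onto its stop. The handed-in state could not be read back, so there is no clock reading from after the hand-in.

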